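Nip a glued block in the bench-mounted bar clamp and hold the trigger

ROBOT

A 6-joint arm with a two-finger parallel gripper is mounted at the origin on the work surface. World frame = base frame: x ahead of the robot, y to its left, z up, the work surface at z = 0. Lengths are in m, angles in rad, forces in N, time in s.
With the tool pointing down it reaches from about 0.25 to 0.8 m from the base axis. Payload 8.5 kg.
Tool frame: the origin (TCP) lies midway between the tips of the shut fingers; the grasp point (between the pads) lies 19 mm behind it; z points along the fingers, y is the direction in which the jaws open and shut (so a half turn about z gives the same grasp; the last joint's range is limited). The gripper opens to 85 mm and grips with 20 to 120 N. Pads are 22 mm wide; open, the fingers measure 114 mm over their backs; the gripper's body (76 mm by 85 mm) begins 54 mm behind the grasp point. The pads swing forward as they close: fully open they stand 13 mm farther back than shut.
Start: joints at [-1.294, 0.238, -0.013, 1.319, 0, 1.571], TCP at [0.143, -0.505, 0.231] pointing down, gripper open.
Joint ranges: [-2.66, 2.66], [-1.03, 1.9], [-1.14, 1.46], [-1.82, 2.27], [-1.45, 1.34], [-3.14, 3.14]. Speed limits (rad/s): [2.22, 2.22, 2.79, 3.14, 3.14, 3.14].

INTERFACE

Orientations are given as a unit quaternion [x, y, z, w].
In Python, from plant import r gives the robot as it stands. The module is installed in compiled form; this text tells all that it offers.
- The arm moves only by the tool drive_tool, never from a script. Its argument "plan" is a list of rows, each a list of 4 numbers: the shift along the world's x, y, z in mm, then the turn about the world's z in degrees. A call has 1 to 10 rows; each row is the pose to reach, as a shift and turn from the pose measured when the call began; what a row does not reach only later rows make up. A row lasts 1/12 s, in which the tool goes at most 41.7 mm and 7.16 degrees, less where a joint would pass 70% of its speed; a pose out of reach is approached as far as the arm can. A call with a gripper value outside its range is refused whole. "gripper" is the gripper command: -1 is fully open, 1 is shut, values between are in proportion, set as the call begins (left out, the last holds). The fingers move at their own pace and stop on an object; "squeeze" is the grip in N (left out, the last holds). Time passes only in rows, so rows that repeat a pose let the fingers close. It gives the time, the measured TCP pose, the force and the opening at its end, in the units of the state.
- r.observe(): the state, without advancing time (a new reading comes with each control period).
- r.camera(name): name is "scene" or "top" or "wrist"; returns the picture (480x640x3 uint8, red, green, blue); there is no depth.
- r.camera_params(name): a dict with "vfov" (degrees; the focal length in pixels is half the picture's height over the tangent of half this angle, whatever the lens; pixels are square), "cx", "cy" (the principal point, pixels), "world_to_cam" (4x4, takes a point from world to camera coordinates). Camera axes: x right, y down, z forward; pixel columns grow to the right and rows downward; lengths in m; the calibration is good to about 2 mm. A picture is of the moment at which its call begins: read the wrist's pose just before it. camera_params takes no time and is no camera call; for the wrist camera it gives the pose at the moment of the call.
- r.close_job(): hands the job in, once; it reports no verdict.
The state is a dict: "time": time; "joint_positions": joint angles; "qvel": joint speeds; "tau": joint torques, N m; "tcp_pos": TCP position; "ee_rot": TCP orientation; "force": force on the tool from outside, world axes, zero at the start; "wrist_torque": the same for the moment, N m; "opening": finger opening in m.
Only numpy, scipy, OpenCV 4.12 (cv2) and the standard library are available. Lean on these libraries where they do the work, as an engineer would, in place of code of your own. Each camera call takes 0.05 s, during which the arm holds its last target.

TASK

Stand the freshly glued pine block on the bench between the rubber pads of the one-hand bar clamp, its two broad faces to the pads, and let go of it. Then close the clamp by pumping its trigger, never by pushing the bar or the moving jaw, until the block is nipped between both pads and the soft pad on the moving jaw is squashed by 2 mm, give or take 1; more than 4 mm at any time would squeeze the glue joint dry. Finish while holding: keep the trigger squeezed at that pressure when your program ends, and leave the other things on the bench where they are.

Things in the scene. Friction and masses are not known exactly. Their poses are not given: they have to be found in the camera images.
- clamp: Dark-grey one-hand ratchet bar clamp on its side, its body screwed to the bench (fixed). Origin on the bench under the body. Its x: from handle (-x) to jaw tips (+x, 108 mm); y: from the jaws (-y) to the bar's tail (+y); z up. Toothed steel bar along y at x = 0, 24 mm wide, top 49 mm up. Body: x -25 to 35, y -30 to 30, up to 70 mm; below x = -25 only handle and trigger. Jaws: 29 to 63 mm up.
- fixed_pad: Firm pale rubber pad of the fixed jaw, 10 mm thick, 50 mm along the clamp's x, 30 to 60 mm up. Origin at its centre, clamp x 75, y -35 mm, axes as the clamp's; its face, at clamp y -40 mm, looks to -y, to the equal pad on the moving jaw at the bar's end.
- grip_mid (a point): Middle of the clamp's grey-green handle, at clamp x -80, y 23 mm, 45 mm up. The handle is a bar along the clamp's x (from x -25 to -118 mm), y 12 to 34 mm, 29 to 61 mm up, free below.
- trigger_mid (a point): Middle of the trigger lever's working part, at clamp x -80 mm, 45 mm up, on the -y side of the handle: 12 mm thick, 28 mm high, reaching 28 mm farther out and 54 mm nearer the body. At rest its outer (-y) face is 63 mm from the handle's outer (+y) face, fully squeezed 37 mm. Over 40 mm of free room outside both.
- trigger (a joint): Trigger angle, rad: 0 at rest, 0.25 fully squeezed to the handle (26 mm at trigger_mid, towards clamp +y). Springs back when let go: 3 N at rest, 6 N squeezed. 1 mm at trigger_mid pulls the bar 0.33 mm to +y, closing the jaws. Teeth 3 mm apart: up to 3 mm of bar travel may be idle at first; a full squeeze closes 6 mm, at times 3 mm. Clamping adds under 2 N per mm of pad squash.
- jaw (a joint): How far bar and moving jaw have been pulled in, m, 0 to 0.05. The opening between the pad faces is 0.080 minus this (soft pad untouched). A pawl keeps it from opening; under load it slips back to the last tooth (up to 3 mm) when the trigger is let go, so only a squeezed trigger keeps the pressure.
- jaw_pad (a joint): How far the soft pale rubber pad (12 mm thick) of the moving jaw is squashed, m: 0 untouched; 5 N per mm.
- pad_face (a point): Centre of the moving pad's face (50 mm along the clamp's x, 30 mm high), 45 mm up; it looks to the clamp's +y.
- seat (a point): Where the block's centre ends when it stands flat against the middle of the fixed pad (clamp x 75, y -60 mm, 35 mm up). It may be set down anywhere between the pads within 18 mm of this along the clamp's x; the moving jaw pushes it home.
- block_mid (a point): Centre of the loose pine block, 35 mm up: 50 mm along its x, 40 mm along its y, 70 mm tall, about 80 g, upright. Two glued halves, one darker, with three drilled holes in a row along x on its top. Its broad faces, 50 mm wide, look along its +y and -y.
- block: The pine block again: origin at the centre of its underside, axes as block_mid's.
- jar: Amber glass jar with steel cap, 60 mm across, 88 mm tall. Leave alone. Origin under its centre.
- tin: Round metal tin with bolts in it, 66 mm across, 55 mm tall. Leave alone. Origin under its centre.
- hexbolt: Large loose hexagon bolt lying down, 98 mm long along its x. Leave alone.
- washer: Steel washer lying flat, 48 mm across. Leave alone.
- screwdriver: Red-handled screwdriver lying along its x. Leave alone.
- wrench: Steel wrench lying along its x. Leave alone.
- small_bin: Small grey open-fronted bin of brass bolts, 120 by 100 mm, 70 mm tall. Leave alone. Origin under its centre.
Not all that is in view belongs to the job. Of the things that look like the block, take the one that is nearest to the robot's base at the start.

How it is judged:
On the way, in this order (a step that is already met when the one before it is completed fails the run):
1. the block stands upright between the two pads and has been let go (x of block_mid in the frame of clamp between 0.057 and 0.093 m and y of block_mid in the frame of clamp between -0.11 and -0.054 m and height (world z) of block_mid between 0.03 and 0.04 m and angle between block_mid's own z axis and vertical below 0.1 rad and contact force between the fingers and block below 0.1 N and angle between the y axis of block_mid and the y axis of clamp, either way round below 0.3 rad), for 0.2 s.
2. both pads bear on the block while the trigger is squeezed (contact force between each of jaw_pad, fixed_pad and block above 3 N and contact force between the fingers and trigger above 1 N), for 0.1 s.
At the end, for the whole second after the job is handed in: The block stands upright between the pads, let go, within 18 mm of their middle, square to them within 0.1 rad; both pads press it with 4.5 to 15.5 N (soft pad squashed 0.9 to 3.1 mm); the fingers press the trigger with over 2 N and keep it squeezed over 0.02 rad; jaw and block at rest (x of block_mid in the frame of clamp between 0.057 and 0.093 m and y of block_mid in the frame of clamp between -0.11 and -0.054 m and height (world z) of block_mid between 0.03 and 0.04 m and angle between block_mid's own z axis and vertical below 0.1 rad and contact force between the fingers and block below 0.1 N and angle between the y axis of block_mid and the y axis of clamp, either way round below 0.1 rad and contact force between jaw_pad and block between 4.5 and 15.5 N and contact force between fixed_pad and block between 4.5 and 15.5 N and value of joint jaw_pad between 0.0009 and 0.0031 m and contact force between the fingers and trigger above 2 N and value of joint trigger above 0.02 rad and velocity of joint jaw between -0.002 and 0.002 m/s and linear speed of block below 0.02 m/s); the arm keeps its last pose, push and grip.
It fails at once if the glue joint is crushed: a pad presses on it with more than 20.5 N (4 mm of squash) (contact force between any of jaw_pad, fixed_pad and block above 20.5 N).
It fails at once if the bar or moving jaw is pushed by the robot (over 5 N) (contact force between any of the fingers, the arm and jaw above 5 N).
It fails at once if another thing on the bench is moved by more than 30 mm or tipped (distance of any of jar, tin, hexbolt, washer, screwdriver, wrench, small_bin from where it was at the start of the episode above 0.03 m or angle between any of jar, tin, small_bin's own z axis and vertical above 0.3 rad).
It also fails if it takes over 72 s, if anything falls off the work surface, if the arm or the gripper's body presses on something with over 40 N, if the wrist force passes 120 N, or if a joint passes its speed limit or range.

## Working session

There is one attempt and no reset: what is moved stays moved. The work goes in short steps, Python scripts to look and compute and a tool call to move; the robot and the scene stay as the last step left them, time stands still between calls to the robot, and variables do not carry over. Pictures are saved under pics/ and viewed, and the job is handed in when it is done.

Besides the shell and the picture viewer there is one more tool, called in YAML: its name, and indented under it one key for each argument. drive_tool: Moves the arm, as the interface text tells. Its arguments: {"type":"object","properties":{"plan":{"type":"array","items":{"type":"array","items":{"type":"number"}}},"gripper":{"type":"number"},"squeeze":{"type":"number"}},"required":["plan"]}

```bash
mkdir -p pics
python3 - <<'E'
from plant import r
import cv2
s=r.observe()
for k in s: print(k,s[k])
for n in ["scene","top","wrist"]:
    im=r.camera(n); cv2.imwrite(f"pics/{n}0.png",im[:,:,::-1])
    p=r.camera_params(n); print(n,p)
E
```

```text
time 0.0
joint_positions [-1.29399201e+00  2.38737760e-01 -1.42601936e-02  1.31917345e+00
 -2.07653790e-05  1.57081665e+00]
qvel [ 0.00131922 -0.00043246  0.00145718  0.00042893 -0.00125356  0.00057675]
tau [-1.93464235e-03 -5.38777399e+01  3.46435833e+01  1.85792148e-02
 -1.15555913e-04  7.29616772e-06]
tcp_pos [ 0.14335576 -0.50462375  0.23069787]
ee_rot [ 9.90438866e-01  1.37950641e-01 -1.05143779e-04 -6.79531695e-04]
force [ 0.61972941  0.01365819 -0.40403831]
wrist_torque [0.02953869 0.00946421 0.01787458]
opening 0.08542219770205792
scene {'vfov': 51.59574379286384, 'cx': 321.30509969401845, 'cy': 243.45229501035766, 'world_to_cam': array([[ 0.62239705,  0.78243242,  0.02052858, -0.28772793],
       [ 0.47664076, -0.35808611, -0.80286234, -0.23547718],
       [-0.62083452,  0.50948391, -0.59581092,  1.55290893],
       [ 0.        ,  0.        ,  0.        ,  1.        ]])}
top {'vfov': 57.66976864990336, 'cx': 320.99746166317084, 'cy': 239.67894108643588, 'world_to_cam': array([[ 0.00704153, -0.99997322, -0.00199175, -0.0574241 ],
       [-0.98562996, -0.00660433, -0.16878973,  0.5190379 ],
       [ 0.16877206,  0.00315167, -0.98565007,  0.97275493],
       [ 0.        ,  0.        ,  0.        ,  1.        ]])}
wrist {'vfov': 60.67006880922796, 'cx': 320.43293228949585, 'cy': 242.08791445221294, 'world_to_cam': array([[ 0.27365678, -0.96182682, -0.00106358, -0.52398057],
       [-0.92815575, -0.26436647,  0.26198717, -0.03378475],
       [-0.25226747, -0.0707074 , -0.96507077,  0.37906397],
       [ 0.        ,  0.        ,  0.        ,  1.        ]])}
```

View pics/top0.png

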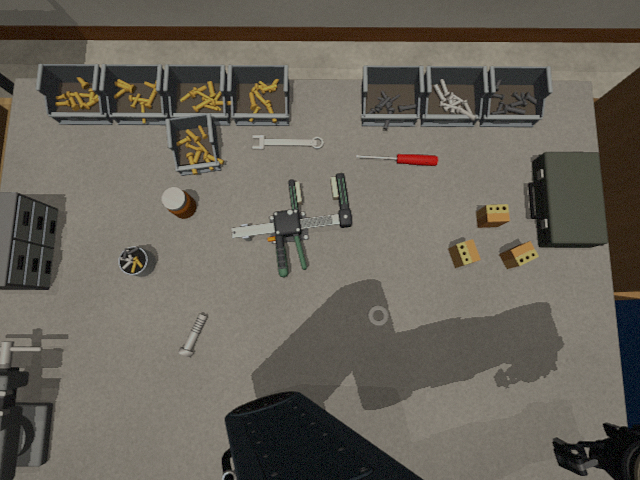

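View pics/scene0.png

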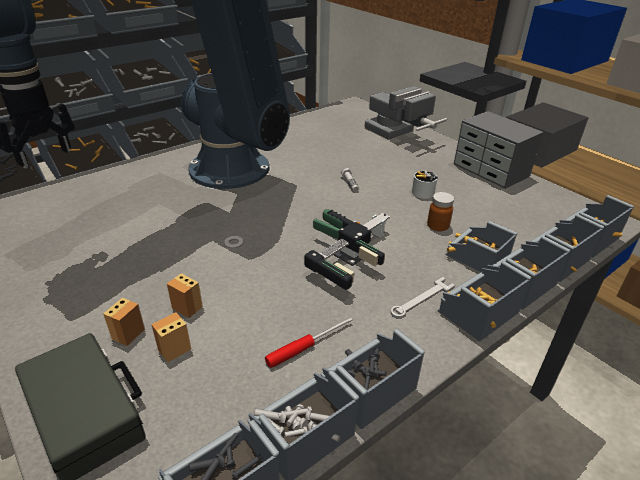

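View pics/wrist0.png

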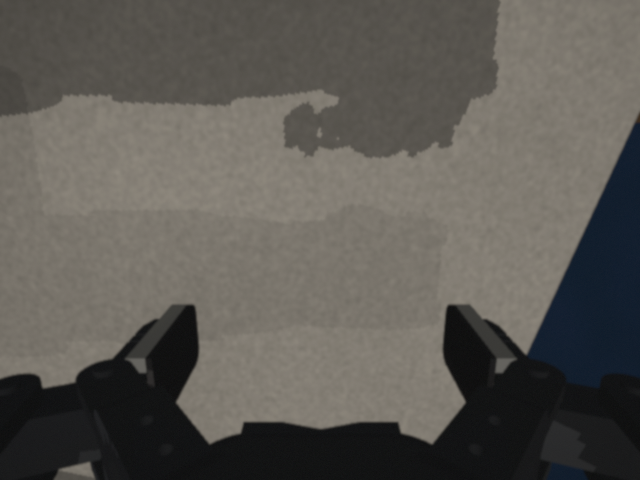

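```bash
cat > h.py <<'E'
import numpy as np, cv2
def ray(p,u,v):
    f=240/np.tan(np.radians(p["vfov"]/2)); T=p["world_to_cam"]; R=T[:3,:3]; c=-R.T@T[:3,3]
    d=R.T@np.array([(u-p["cx"])/f,(v-p["cy"])/f,1]); return c,d
def atz(p,u,v,z):
    c,d=ray(p,u,v); return (c+d*(z-c[2])/d[2])
def proj(p,X):
    f=240/np.tan(np.radians(p["vfov"]/2)); T=p["world_to_cam"]
    q=T[:3,:3]@np.asarray(X)+T[:3,3]; return np.array([p["cx"]+f*q[0]/q[2],p["cy"]+f*q[1]/q[2]])
E
python3 - <<'E'
from plant import r
from h import *
p=r.camera_params("top")
for u,v in [(495,209),(462,247),(519,250)]: 
    a=atz(p,u,v,.07); print((u,v),a,np.hypot(a[0],a[1]))
im=cv2.imread("pics/top0.png")
a=cv2.resize(im[190:280,430:550],None,fx=6,fy=6,interpolation=cv2.INTER_CUBIC); cv2.imwrite("pics/c1.png",a)
a=cv2.resize(im[165:285,220:360],None,fx=5,fy=5,interpolation=cv2.INTER_CUBIC); cv2.imwrite("pics/c2.png",a)
E
```

```text
(495, 209) [ 0.58918324 -0.45328577  0.07      ] 0.7433739859965217
(462, 247) [ 0.50030125 -0.37330478  0.07      ] 0.6242257655516324
(519, 250) [ 0.4943045  -0.50176473  0.07      ] 0.7043470591683908
```

View pics/c1.png

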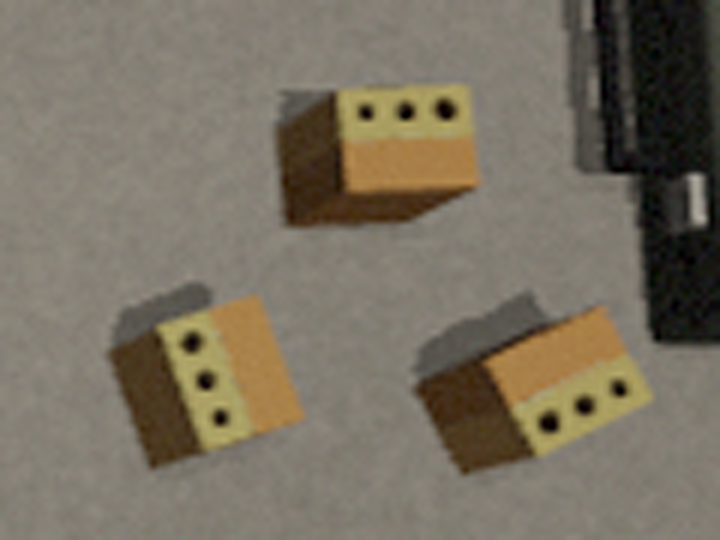

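View pics/c2.png

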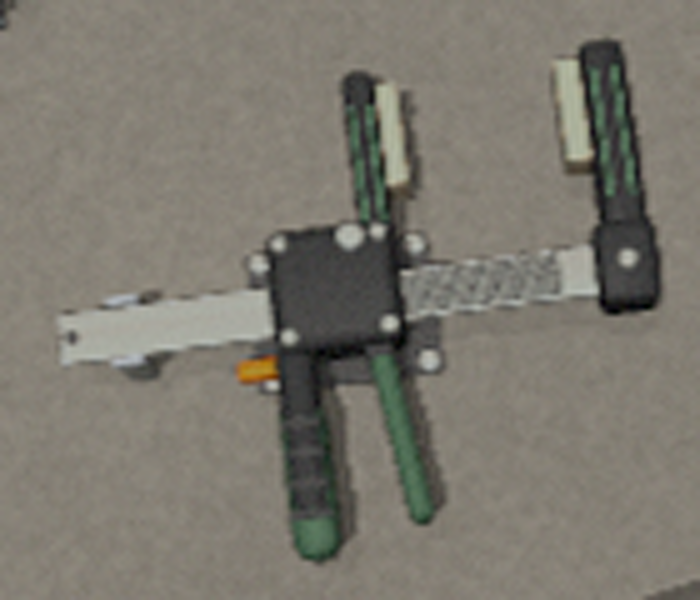

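Run:
```python
from plant import r
from h import *
p=r.camera_params("top")
c=[atz(p,430+x/6,190+y/6,.07)[:2] for x,y in [(158,325),(260,295),(303,418),(203,452)]]
c=np.array(c); m=c.mean(0); print(c,m); 
for i in range(4):
    d=c[(i+1)%4]-c[i]; print(np.linalg.norm(d),np.degrees(np.arctan2(d[1],d[0])))
# clamp coarse: fit
pts=[((25,0,0),None)]
model=[((35,30,70),(272,240)),((35,-30,70),(392,222)),((-25,-30,70),(408,338)),((-25,30,70),(280,355)),
 ((100,-40,60),(398,85)),((50,-40,60),(412,183)),((100,-120,60),(553,60)),((50,-120,60),(567,170))]
from scipy.optimize import least_squares
def f(q):
    a=q[2];R=np.array([[np.cos(a),-np.sin(a)],[np.sin(a),np.cos(a)]]);o=[]
    for X,(x,y) in model:
        w=R@np.array(X[:2])/1000+q[:2]; o+=list(proj(p,[*w,X[2]/1000])-[220+x/5,165+y/5])
    return o
s=least_squares(f,[.55,0,0]);print(s.x,np.degrees(s.x[2]),np.round(s.fun,1))
```

```text
[[ 0.50671428 -0.36077725]
 [ 0.51847749 -0.39988085]
 [ 0.4717039  -0.41358204]
 [ 0.45862096 -0.37544221]] [ 0.48887916 -0.38742059]
0.04083460547502467 -73.2575744389855
0.04873901033340313 -163.67333802820082
0.04032133635742554 108.93329227704257
0.050279507666137806 16.95788482758978
[0.54867635 0.0232452  0.15850851] 9.08186876139349 [-2.1 -0.9 -0.3 -1.1  0.3  1.  -0.2  1.5 -0.9  0.  -0.7  0.9  1.7  0.1
  2.2 -1.6]
```

drive_tool:
  plan:
    - [35, 12, 5, 0]
    - [73, 25, 10, 0]
    - [111, 38, 15, 0]
    - [149, 51, 20, 0]
    - [187, 64, 25, 0]
    - [225, 77, 30, 0]
    - [263, 90, 30, 0]
    - [301, 103, 30, 0]
    - [335, 114, 30, 0]
    - [345, 118, 30, 0]

```text
time: 0.98
tcp_pos: [0.4926, -0.3847, 0.2597]
ee_rot: [0.99, 0.14, 0.0, -0.001]
force: [-1.1, 0.5, -0.9]
opening: 0.0858
```

Run:
```python
from plant import r
import cv2
s=r.observe(); print(s["time"],s["joint_positions"],s["tcp_pos"],s["ee_rot"])
im=r.camera("wrist"); cv2.imwrite(f"pics/w1.png",im[:,:,::-1])
```

```text
0.9833 [-6.63863532e-01  4.11132046e-01  3.11626423e-01  1.47242969e+00
  1.74985998e-03  2.19760215e+00] [ 0.49257132 -0.38466394  0.25971932] [ 9.90206666e-01  1.39605407e-01  2.34862819e-04 -1.01718429e-03]
```

View pics/w1.png

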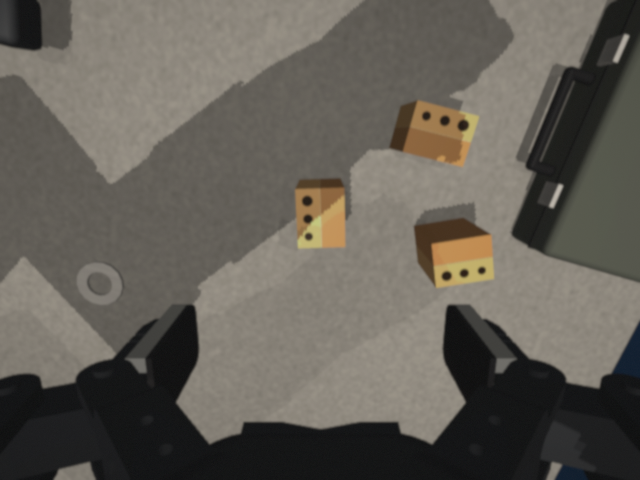

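Run:
```python
import cv2
im=cv2.imread("pics/w1.png")
cv2.imwrite("pics/w1c.png",cv2.resize(im[160:270,270:370],None,fx=6,fy=5.4,interpolation=cv2.INTER_CUBIC) if 0 else cv2.resize(im[165:260,280:365],None,fx=6,fy=6,interpolation=cv2.INTER_CUBIC))
```

```text
(no output)
```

View pics/w1c.png

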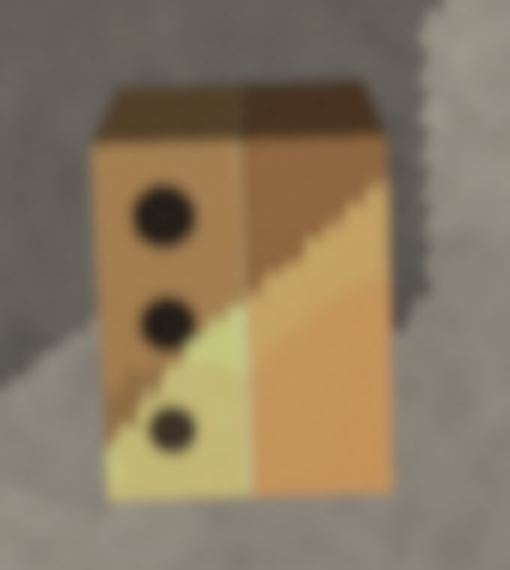

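Run:
```python
from plant import r
from h import *
p=r.camera_params("wrist")
c=np.array([atz(p,280+x/6,165+y/6,.07)[:2] for x,y in [(92,142),(387,135),(395,495),(107,502)]])
m=c.mean(0); s=r.observe();t=s["tcp_pos"];print(m,t,m-t[:2])
for i in range(4):
    d=c[(i+1)%4]-c[i]; print(np.linalg.norm(d),np.degrees(np.arctan2(d[1],d[0])))
q=s["ee_rot"];print(2*np.degrees(np.arctan2(q[1],q[0])))
```

```text
[ 0.48896694 -0.38503967] [ 0.49227426 -0.38462522  0.25952625] [-0.00330732 -0.00041445]
0.03992764031905984 -72.51691455737175
0.05065964334959068 -161.74248113743187
0.04053252830630407 107.59156301547839
0.050731818565780615 17.573323912811496
16.081009267727236
```

Candidates in the top view: (494,213) at 0.743 m, (464,251) at 0.624 m, (518,254) at 0.704 m from the base. The one at (464,251) is nearest; the enlarged wrist crop shows its 50×40 top, its two halves and three holes, so I take that one.

drive_tool:
  plan:
    - [-1, 0, -10, 7.1]
    - [-2, -1, -20, 14.2]
    - [-3, -1, -30, 21.3]
    - [-3, -1, -40, 28.4]
    - [-3, -1, -50, 35.5]
    - [-3, -1, -60, 42.6]
    - [-3, -1, -70, 49.7]
    - [-3, -1, -80, 56.8]
    - [-3, -1, -90, 63.9]
    - [-3, -1, -100, 71]
  gripper: -1

```text
time: 1.87
tcp_pos: [0.4881, -0.386, 0.1589]
ee_rot: [0.723, 0.691, -0.001, -0.001]
force: [-0.3, 0.8, -0.3]
opening: 0.0854
```

drive_tool:
  plan:
    - [0, 0, 0, 7]
    - [0, 0, 0, 14]
    - [0, 0, 0, 20.6]
    - [0, 0, 0, 20.6]
    - [0, 0, 0, 20.6]

```text
time: 2.28
tcp_pos: [0.4873, -0.3863, 0.1589]
ee_rot: [0.59, 0.808, -0.001, -0.001]
force: [0.0, -0.5, 0.5]
opening: 0.0857
```

Run:
```python
from plant import r
from h import *
s=r.observe(); q=s["ee_rot"];print(s["time"],s["joint_positions"],s["tcp_pos"],2*np.degrees(np.arctan2(q[1],q[0])),q)
im=r.camera("wrist"); cv2.imwrite(f"pics/w2.png",im[:,:,::-1])
```

```text
2.2833 [-0.66908143  0.43539088  0.09259834  1.23047113 -0.00238366  0.59203377] [ 0.48733625 -0.3862984   0.15887567] 107.7435902099619 [ 0.58959317  0.80769856 -0.00114343 -0.00127866]
```

View pics/w2.png

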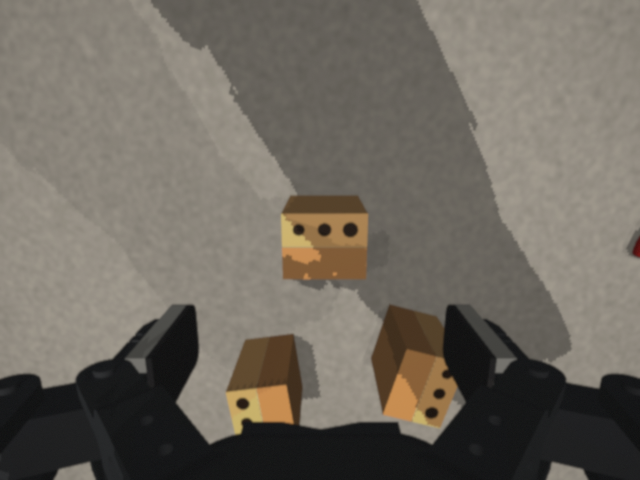

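Run:
```python
from plant import r
from h import *
p=r.camera_params("wrist")
c=np.array([atz(p,x,y,.07)[:2] for x,y in [(282,213),(367,213),(368,279),(282,279)]]);t=r.observe()["tcp_pos"];print(c.mean(0),c.mean(0)-t[:2])
```

```text
[ 0.49009666 -0.38454659] [0.00260384 0.0016967 ]
```

drive_tool:
  plan:
    - [2, 1, -30, 0]
    - [2, 1, -60, 0]
    - [2, 1, -90, 0]
    - [2, 1, -115, 0]
    - [2, 1, -128, 0]
    - [2, 1, -128, 0]

```text
time: 2.83
tcp_pos: [0.4875, -0.384, 0.0276]
ee_rot: [0.591, 0.807, -0.001, -0.004]
force: [-0.3, -0.1, 0.2]
opening: 0.0855
```

drive_tool:
  plan:
    - [0, 0, 0, 0]
    - [0, 0, 0, 0]
    - [0, 0, 0, 0]
    - [0, 0, 0, 0]
    - [0, 0, 0, 0]
    - [0, 0, 0, 0]
    - [0, 0, 0, 0]
    - [0, 0, 0, 0]
  gripper: 1
  squeeze: 30

```text
time: 3.5
tcp_pos: [0.4882, -0.3846, 0.029]
ee_rot: [0.591, 0.807, -0.001, -0.003]
force: [-1.4, 0.1, 7.2]
opening: 0.05
```

drive_tool:
  plan:
    - [0, 0, 35, 0]
    - [0, 0, 75, 0]
    - [10, 15, 110, -2]
    - [25, 50, 140, -4]
    - [42, 87, 160, -6]
    - [58, 124, 165, -8.6]
    - [74, 161, 165, -8.6]
    - [90, 198, 165, -8.6]
    - [105, 235, 165, -8.6]
    - [115, 260, 165, -8.6]

```text
time: 4.33
tcp_pos: [0.604, -0.1215, 0.1945]
ee_rot: [0.65, 0.76, -0.001, -0.003]
force: [0.6, -0.8, -0.6]
opening: 0.0495
```

drive_tool:
  plan:
    - [0, 20, 0, 0]
    - [0, 20, 0, 0]
    - [0, 20, 0, 0]

```text
time: 4.58
tcp_pos: [0.6041, -0.1002, 0.1947]
ee_rot: [0.649, 0.761, -0.001, -0.003]
force: [-0.2, -1.2, -0.7]
opening: 0.0498
```

Run:
```python
from plant import r
from h import *
s=r.observe(); q=s["ee_rot"];print(s["time"],s["joint_positions"],s["tcp_pos"],2*np.degrees(np.arctan2(q[1],q[0])),q,s["opening"])
np.save("w3T.npy",r.camera_params("wrist")["world_to_cam"])
im=r.camera("wrist"); cv2.imwrite(f"pics/w3.png",im[:,:,::-1])
```

```text
4.5833 [-0.16518671  0.40563602  0.13763862  1.30781418  0.00171277  1.24638897] [ 0.60406344 -0.10016812  0.1946502 ] 99.12242518377106 [ 6.48633012e-01  7.61096705e-01 -5.56290462e-04 -2.59077035e-03] 0.04982068923815141
```

View pics/w3.png

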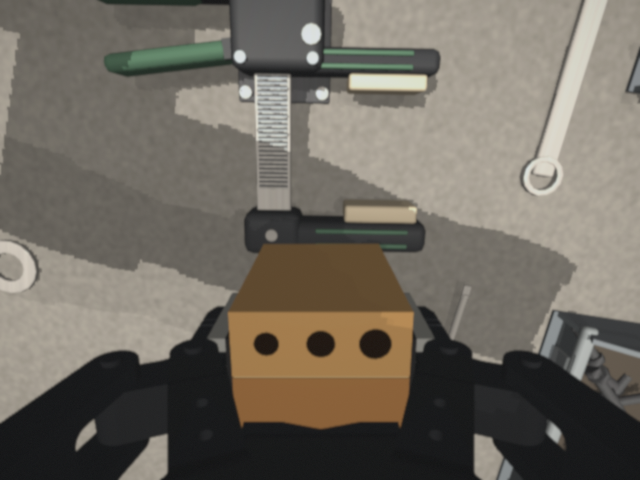

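Run:
```python
import cv2
im=cv2.imread("pics/w3.png")
cv2.imwrite("pics/w3c.png",cv2.resize(im[40:110,220:450],None,fx=3.4,fy=3.4*1.6,interpolation=cv2.INTER_CUBIC))
cv2.imwrite("pics/w3d.png",cv2.resize(im[190:260,230:440],None,fx=3.6,fy=3.6*1.6,interpolation=cv2.INTER_CUBIC))
```

```text
(no output)
```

View pics/w3c.png

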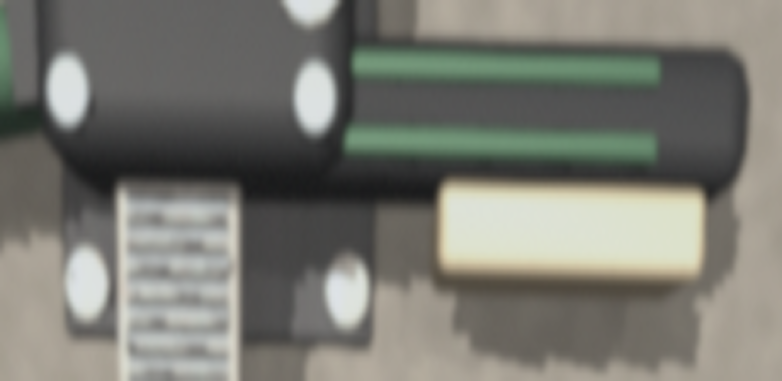

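View pics/w3d.png

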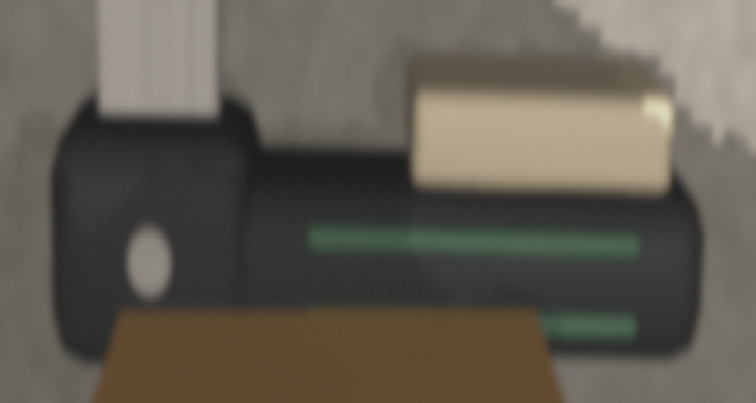

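Run:
```python
from plant import r
from h import *
from scipy.optimize import least_squares
p=r.camera_params("wrist")
pts=[((50,-40,60),(348.5,90.6),1),((100,-40,60),(426.5,90.9),1),((50,-30,60),(349.4,73.6),1),((50,-120,60),(345.3,206),1),((100,-120,60),(416.1,206.8),1),
((-12,-35,49),(254.7,75),0),((12,-35,49),(290,75),0),((-12,-122,49),(257.2,210),0),((12,-122,49),(291.1,210),0)]
def f(q):
    a=q[2];R=np.array([[np.cos(a),-np.sin(a)],[np.sin(a),np.cos(a)]]);o=[]
    for X,uv,k in pts:
        e=proj(p,[*(R@np.array(X[:2])/1000+q[:2]),X[2]/1000])-uv
        o+=[e[0],e[1]*k]
    return o
s=least_squares(f,[.55,.02,.16]);print(s.x,np.degrees(s.x[2]),np.round(s.fun,1))
a=s.x[2];R=np.array([[np.cos(a),-np.sin(a)],[np.sin(a),np.cos(a)]])
for n,c in dict(place=(75,-65),trig=(-80,-8)).items(): print(n,R@np.array(c)/1000+s.x[:2])
# block in hand: top corners
t=r.observe()["tcp_pos"];zt=t[2]+.07-.029
c=np.array([atz(p,x,y,zt)[:2] for x,y in [(229,312),(413,311),(411,428),(241,428)]]);print(c,c.mean(0),t)
c=atz(p,320,378,zt);print("seam mid",c)
```

```text
[0.55160589 0.02652307 0.14579421] 8.353392744106674 [-0.1 -3.2  0.4 -2.5 -0.5 -3.  -0.4  5.1  1.5  5.2 -1.   0.   0.1  0.
  0.2 -0.  -0.2  0. ]
place [ 0.63525329 -0.02689147]
trig [0.47361685 0.00698568]
[[ 0.57723582 -0.08610097]
 [ 0.62642165 -0.07786133]
 [ 0.63387393 -0.11446699]
 [ 0.58445862 -0.12252253]] [ 0.6054975  -0.10023796] [ 0.60395686 -0.10127207  0.19464522]
seam mid [ 0.60481535 -0.10224649  0.23564522]
```

```bash
cat > fit.py <<'E'
from h import *
from scipy.optimize import least_squares
def fit(p,pts,fixed=None):
    def f(q):
        a=q[2];R=np.array([[np.cos(a),-np.sin(a)],[np.sin(a),np.cos(a)]]);o=[]
        for X,uv,k in pts:
            X=np.array(X,float)
            if X[1]<-110: X[1]+=q[3]
            e=proj(p,[*(R@X[:2]/1000+q[:2]),X[2]/1000])-uv
            o+=[e[0],e[1]*k]
        return o
    s=least_squares(f,[.55,.02,.16,0],x_scale=[.01,.01,.1,1]);return s.x,s.fun
E
python3 - <<'E'
from plant import r
from fit import *
p=r.camera_params("wrist")
pts=[((50,-40,60),(348.5,90.6),1),((100,-40,60),(426.5,90.9),1),((50,-30,60),(349.4,73.6),1),((50,-120,60),(345.3,206),1),((100,-120,60),(416.1,206.8),1),
((-12,-35,49),(254.7,75),0),((12,-35,49),(290,75),0),((-12,-122,49),(257.2,210),0),((12,-122,49),(291.1,210),0)]
x,fn=fit(p,pts);print(x,np.degrees(x[2]),np.round(fn,1))
a=x[2];R=np.array([[np.cos(a),-np.sin(a)],[np.sin(a),np.cos(a)]])
for n,c in dict(place=(75,-65),trig=(-80,-8)).items(): print(n,R@np.array(c)/1000+x[:2])
E
```

```text
[0.55206783 0.02508712 0.14216123 5.30609139] 8.145238586929144 [ 0.  -0.4  0.3  0.6 -0.4 -0.2 -0.5 -0.1  1.6  0.3 -0.7  0.   0.3  0.
 -0.2 -0.  -0.5 -0. ]
place [ 0.63552063 -0.02863095]
trig [0.47400833 0.00583319]
```

drive_tool:
  plan:
    - [10, 23, 0, -1]
    - [20, 46, 0, -1]
    - [31, 68, 0, -1]
    - [31, 68, -20, -1]
    - [31, 68, -40, -1]
    - [31, 68, -55, -1]
    - [31, 68, -65, -1]
    - [31, 68, -65, -1]

```text
time: 5.3
tcp_pos: [0.6337, -0.0345, 0.1275]
ee_rot: [0.656, 0.754, -0.002, -0.004]
force: [-0.3, -0.1, -0.4]
opening: 0.0498
```

Run:
```python
from plant import r
from h import *
s=r.observe(); q=s["ee_rot"];print(s["time"],s["tcp_pos"],2*np.degrees(np.arctan2(q[1],q[0])),q,s["opening"])
im=r.camera("wrist"); cv2.imwrite(f"pics/w4.png",im[:,:,::-1])
im=r.camera("scene"); cv2.imwrite(f"pics/s4.png",cv2.resize(im[170:320,250:450,::-1],None,fx=4,fy=4))
```

```text
5.3 [ 0.63365237 -0.03445093  0.1274895 ] 97.94731849109846 [ 0.65640012  0.75440122 -0.00172626 -0.00383408] 0.049829861386064656
```

View pics/w4.png

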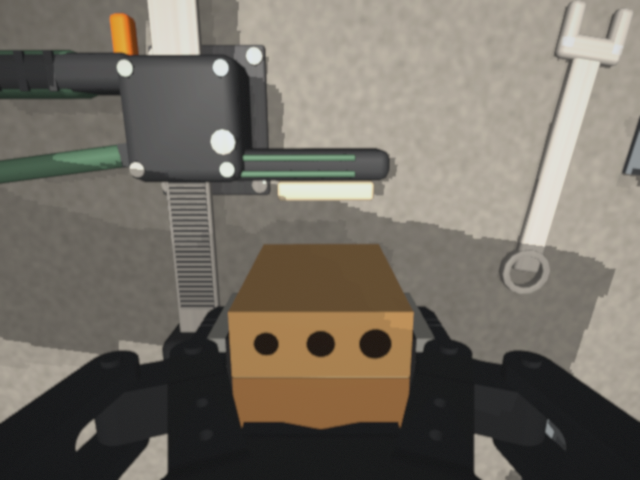

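View pics/s4.png

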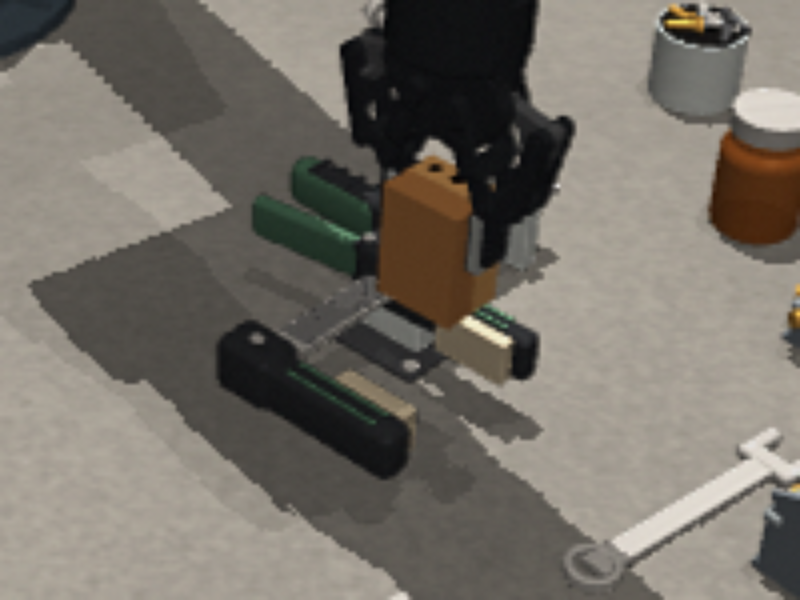

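Run:
```python
from plant import r
from h import *
p=r.camera_params("wrist");t=r.observe()["tcp_pos"]
a=atz(p,279,199,.06);b=atz(p,373,198,.06)
print(a,b,np.degrees(np.arctan2(*(b-a)[1::-1])))
zt=t[2]+.041
c=np.array([atz(p,x,y,zt)[:2] for x,y in [(229,312),(413,311),(411,428),(241,428)]]);m=c.mean(0)
s=np.array(atz(p,231,378,zt)[:2]);e=np.array(atz(p,411,378,zt)[:2]);print(m,(s+e)/2)
x=(b-a)[:2]/np.linalg.norm((b-a)[:2]);y=np.array([-x[1],x[0]]);mid=((a+b)/2)[:2]
for q in (m,(s+e)/2): print((q-mid)@x,(q-mid)@y)
```

```text
[ 0.60927598 -0.00503528  0.06      ] [0.65796972 0.0023666  0.06      ] 8.643298235637065
[ 0.63651638 -0.03319996] [ 0.6360515  -0.03515925]
-0.0019281743317338539 -0.03193857304051553
-0.002682217228935122 -0.03380575173528801
```

drive_tool:
  plan:
    - [2, 6, -20, 0]
    - [2, 6, -45, 0]
    - [2, 6, -70, 0]
    - [2, 6, -88, 0]
    - [2, 6, -95, 0]
    - [2, 6, -98, 0]
    - [2, 6, -98, 0]
    - [2, 6, -98, 0]

```text
time: 6.07
tcp_pos: [0.638, -0.0284, 0.0336]
ee_rot: [0.656, 0.754, 0.0, -0.002]
force: [-0.2, 0.7, -0.3]
opening: 0.0498
```

Run:
```python
from plant import r
from h import *
s=r.observe(); print(s["time"],s["tcp_pos"],s["force"])
im=r.camera("scene"); cv2.imwrite(f"pics/s5.png",cv2.resize(im[170:320,250:450,::-1],None,fx=4,fy=4))
```

```text
6.0667 [ 0.63801316 -0.02842815  0.0335603 ] [-0.19073775  0.74735877 -0.29271599]
```

View pics/s5.png

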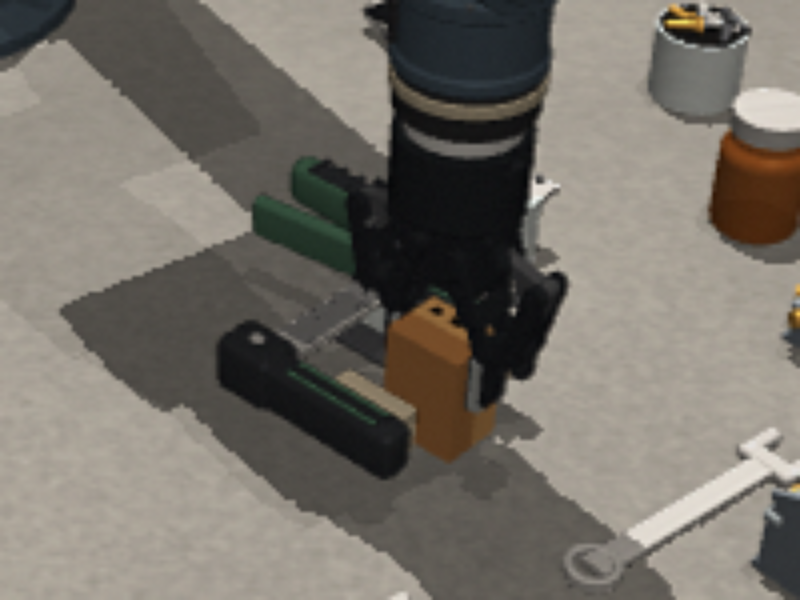

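drive_tool:
  plan:
    - [0, 0, -2, 0]
    - [0, 0, -4, 0]
    - [0, 0, -4, 0]
    - [0, 0, -4, 0]

```text
time: 6.45
tcp_pos: [0.6381, -0.0283, 0.0298]
ee_rot: [0.656, 0.755, 0.0, -0.001]
force: [0.4, -0.7, -0.4]
opening: 0.0496
```

drive_tool:
  plan:
    - [0, 0, -1, 0]
    - [0, 0, -1, 0]
    - [0, 0, -1, 0]

```text
time: 6.7
tcp_pos: [0.6382, -0.0283, 0.029]
ee_rot: [0.656, 0.754, 0.0, -0.001]
force: [0.4, -0.3, 1.8]
opening: 0.0497
```

drive_tool:
  plan:
    - [0, 0, 0, 0]
    - [0, 0, 0, 0]
    - [0, 0, 0, 0]
    - [0, 0, 0, 0]
    - [0, 0, 0, 0]
  gripper: -0.55

```text
time: 7.12
tcp_pos: [0.6382, -0.0283, 0.029]
ee_rot: [0.656, 0.754, 0.0, -0.001]
force: [0.3, 0.1, 0.3]
opening: 0.0668
```

drive_tool:
  plan:
    - [0, 0, 15, 0]
    - [0, 0, 45, 0]
    - [0, 0, 80, 0]
    - [0, 0, 110, 0]
    - [-10, 0, 140, 0]
    - [-20, -10, 150, 0]
    - [-30, -40, 150, 0]
    - [-30, -70, 150, 0]
    - [-30, -70, 150, 0]

```text
time: 7.87
tcp_pos: [0.6074, -0.1025, 0.1791]
ee_rot: [0.657, 0.754, -0.0, -0.001]
force: [0.4, 1.0, -0.5]
opening: 0.0662
```

Run:
```python
from plant import r
from h import *
s=r.observe(); print(s["time"],s["tcp_pos"],s["force"],s["opening"])
im=r.camera("wrist"); cv2.imwrite(f"pics/w6.png",im[:,:,::-1])
```

```text
7.8667 [ 0.60742279 -0.10248968  0.17907484] [ 0.39656024  1.04894388 -0.49847371] 0.06621646432173087
```

View pics/w6.png

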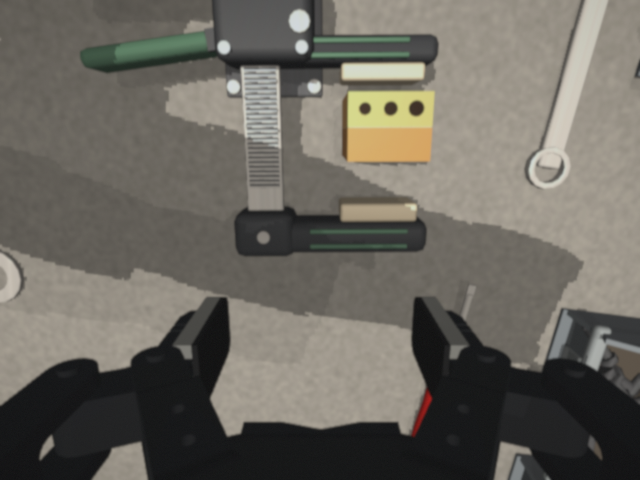

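Run:
```python
import cv2
im=cv2.imread("pics/w6.png")
cv2.imwrite("pics/w6c.png",cv2.resize(im[50:230,220:450],None,fx=3.4,fy=3.3,interpolation=cv2.INTER_CUBIC))
```

```text
(no output)
```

View pics/w6c.png

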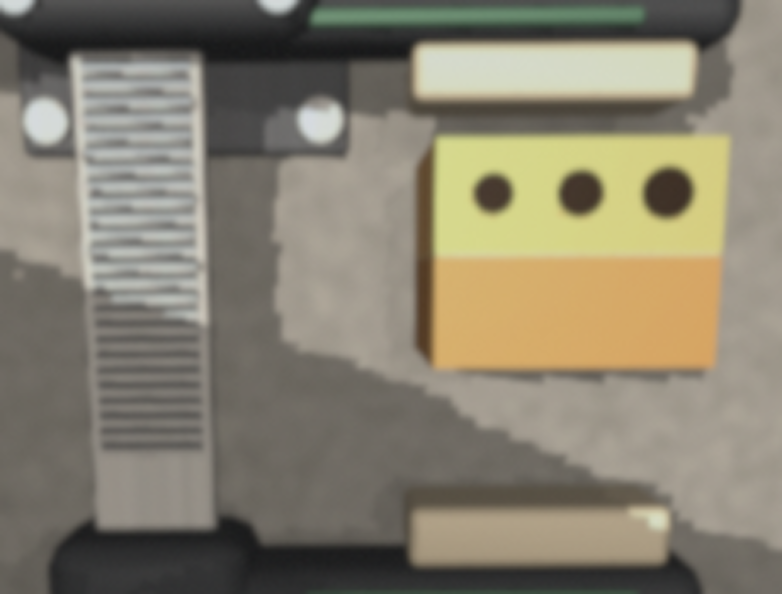

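drive_tool:
  plan:
    - [-10, 5, 0, -7]
    - [-24, 10, 0, -14]
    - [-38, 20, 0, -21]
    - [-52, 30, 0, -28]
    - [-66, 45, 0, -35]
    - [-80, 60, 0, -42]
    - [-94, 75, 0, -49]
    - [-108, 90, 0, -56]
    - [-122, 105, 0, -63]
    - [-135, 116, 0, -70]
  gripper: -0.7

```text
time: 8.75
tcp_pos: [0.4713, 0.0166, 0.1784]
ee_rot: [0.971, 0.238, 0.0, -0.001]
force: [-0.4, 0.8, 0.3]
opening: 0.0723
```

drive_tool:
  plan:
    - [0, 0, 0, -7]
    - [0, 0, 0, -14]
    - [0, 0, 0, -19.8]
    - [0, 0, 0, -19.8]
    - [0, 0, 0, -19.8]

```text
time: 9.17
tcp_pos: [0.471, 0.017, 0.178]
ee_rot: [0.998, 0.069, 0.0, -0.001]
force: [-0.3, -0.2, 0.1]
opening: 0.0729
```

Run:
```python
from plant import r
from h import *
s=r.observe(); q=s["ee_rot"];print(s["time"],s["joint_positions"],s["tcp_pos"],2*np.degrees(np.arctan2(q[1],q[0])),s["force"],s["opening"])
im=r.camera("wrist"); cv2.imwrite(f"pics/w7.png",im[:,:,::-1])
```

```text
9.1667 [ 3.43527059e-02  1.71675300e-01 -2.39504916e-01  1.15887232e+00
  2.58838306e-03  3.03820793e+00] [0.47098012 0.01698039 0.17804533] 7.891828802222019 [-0.29951754 -0.16584799  0.07749342] 0.07285976474438031
```

View pics/w7.png

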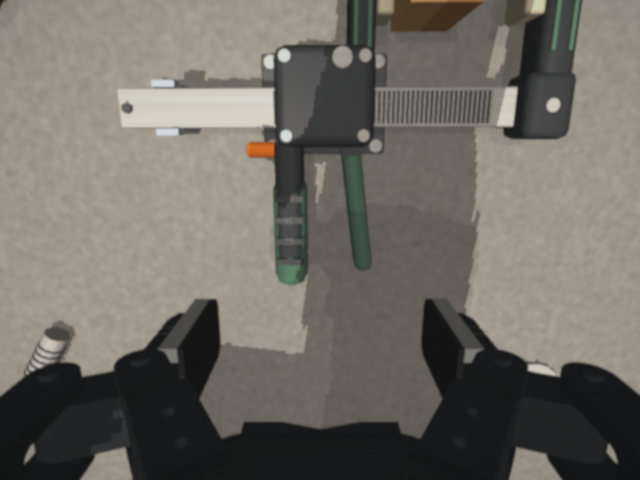

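Run:
```python
from plant import r
from h import *
p=r.camera_params("wrist")
x0,y0,a=0.55207,0.02509,np.radians(8.15)
R=np.array([[np.cos(a),-np.sin(a)],[np.sin(a),np.cos(a)]])
im=cv2.imread("pics/w7.png")
P=lambda X: proj(p,[*(R@np.array(X[:2])/1000+[x0,y0]),X[2]/1000])
for X in [(35,30,70),(35,-30,70),(-25,-30,70),(-25,30,70),(-118,12,61),(-118,34,61),(-80,34,61),(-80,12,61),(-80,-29,59),(-80,-17,59),(12,-30,49),(-12,-30,49)]:
    u=P(X); cv2.circle(im,tuple(np.round(u).astype(int)),2,(0,0,255),-1)
t=r.observe()["tcp_pos"]; print(R.T@(t[:2]-[x0,y0])*1000)
cv2.imwrite("pics/w7o.png",cv2.resize(im[30:300,220:430],None,fx=3,fy=2.2 if 0 else 2.2))
```

```text
[-81.36195988   3.34465795]
```

View pics/w7o.png

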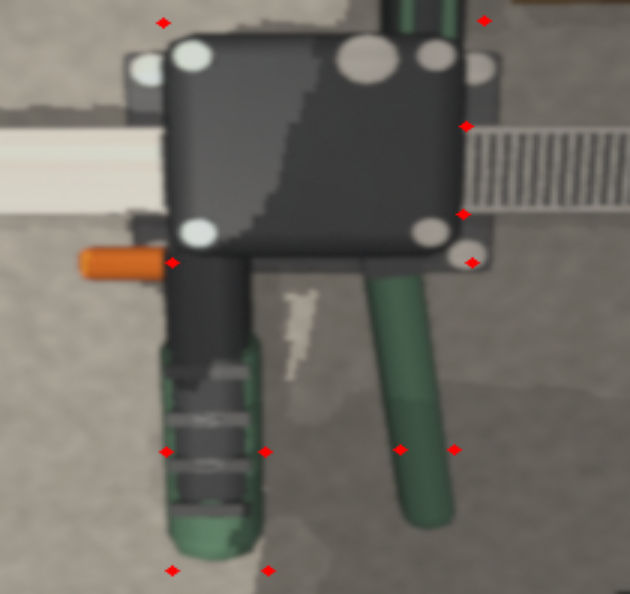

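drive_tool:
  plan:
    - [1, -1, -20, 0.3]
    - [1, -1, -55, 0.3]
    - [1, -1, -90, 0.3]
    - [1, -1, -120, 0.3]
    - [1, -1, -145, 0.3]
    - [1, -1, -158, 0.3]
    - [1, -1, -158, 0.3]
    - [1, -1, -158, 0.3]
  gripper: -0.83

```text
time: 9.88
tcp_pos: [0.4716, 0.0159, 0.0197]
ee_rot: [0.997, 0.072, -0.0, -0.001]
force: [-0.5, 0.2, 0.6]
opening: 0.078
```

```bash
cat > look.py <<'E'
from plant import r
from h import *
import sys
s=r.observe(); q=s["ee_rot"]
a=np.radians(8.15);R=np.array([[np.cos(a),-np.sin(a)],[np.sin(a),np.cos(a)]])
print(s["time"],s["tcp_pos"],"clamp xy",np.round(R.T@(s["tcp_pos"][:2]-[.55207,.02509])*1000,1),"F clamp",np.round(R.T@s["force"][:2],2),s["force"][2],s["opening"],2*np.degrees(np.arctan2(q[1],q[0])))
if len(sys.argv)>1:
    im=r.camera("wrist"); cv2.imwrite(f"pics/{sys.argv[1]}.png",im[:,:,::-1])
E
python3 look.py w8
```

```text
9.8833 [0.47160156 0.01585654 0.01973925] clamp xy [-81.    2.3] F clamp [-0.42  0.3 ] 0.5973020728485762 0.07796911173292817 8.31090202054357
```

View pics/w8.png

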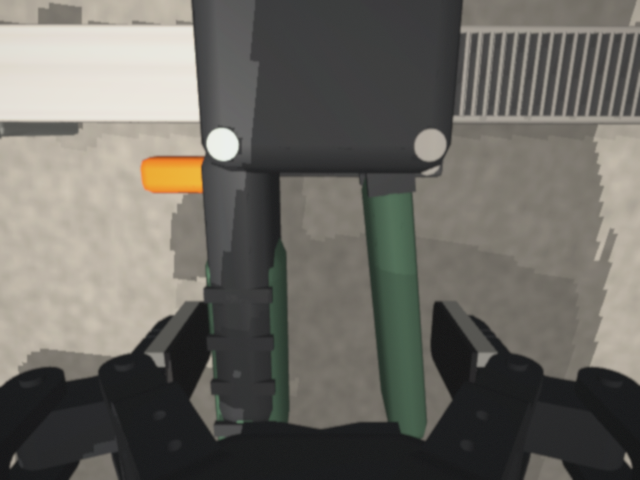

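drive_tool:
  plan:
    - [-1, 4, 0, 0]
    - [-1, 8, 0, 0]
    - [-2, 12, 0, 0]
    - [-2, 16, 0, 0]
    - [-3, 20, 0, 0]
    - [-3, 24, 0, 0]
    - [-4, 28, 0, 0]
    - [-4, 31, 0, 0]
    - [-4, 31, 0, 0]
    - [-4, 31, 0, 0]

```text
time: 10.77
tcp_pos: [0.4682, 0.0465, 0.0208]
ee_rot: [0.997, 0.072, 0.0, -0.0]
force: [-1.7, -6.6, 4.2]
opening: 0.0777
```

```bash
python3 look.py w9
```

```text
10.7667 [0.46815815 0.04653626 0.02084923] clamp xy [-80.   33.1] F clamp [-2.64 -6.33] 4.246260048279744 0.07771962978154066 8.276120418700161
```

View pics/w9.png

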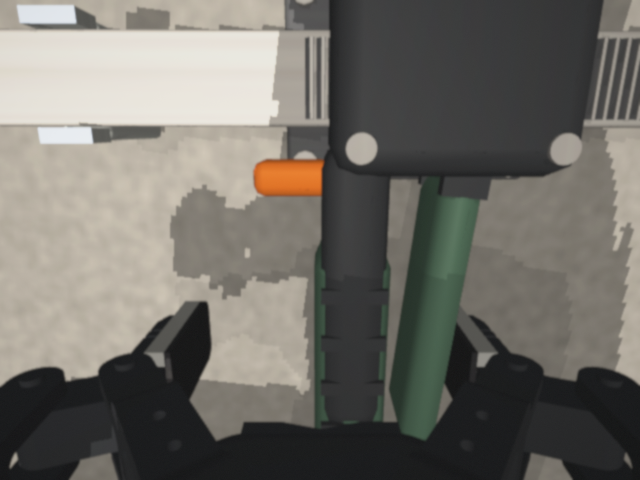

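drive_tool:
  plan:
    - [0, 1, 0, 0]
    - [0, 2, 0, 0]
    - [0, 3, 0, 0]
    - [0, 3, 0, 0]

```text
time: 11.15
tcp_pos: [0.4679, 0.049, 0.0209]
ee_rot: [0.997, 0.072, 0.0, 0.001]
force: [-1.3, -8.4, 1.2]
opening: 0.0781
```

```bash
python3 look.py w10
python3 - <<'E'
from plant import r
from h import *
im=r.camera("top"); cv2.imwrite("pics/t10.png",cv2.resize(im[165:285,220:360,::-1],None,fx=5,fy=5,interpolation=cv2.INTER_CUBIC))
im=r.camera("scene"); cv2.imwrite(f"pics/s10.png",cv2.resize(im[190:310,280:410,::-1],None,fx=5,fy=5,interpolation=cv2.INTER_CUBIC))
E
```

```text
11.15 [0.46788638 0.04896357 0.02089823] clamp xy [-79.9  35.6] F clamp [-2.44 -8.18] 1.169503357873838 0.07810679028672686 8.249813242195875
```

View pics/t10.png

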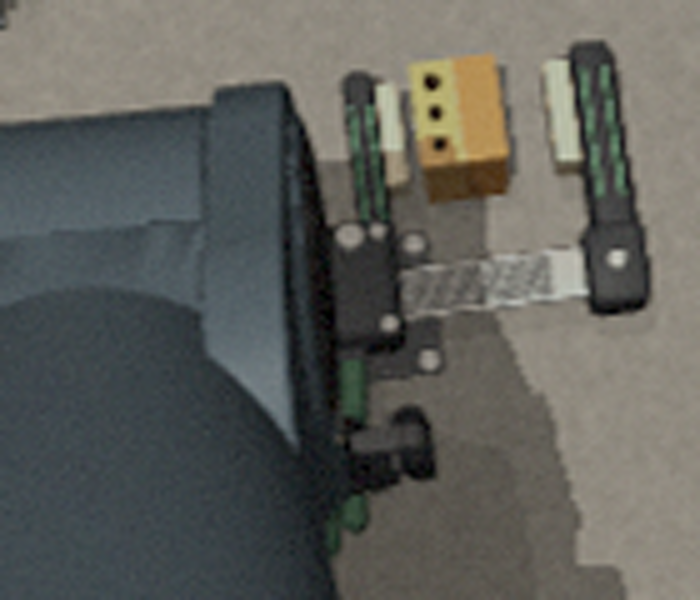

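View pics/s10.png

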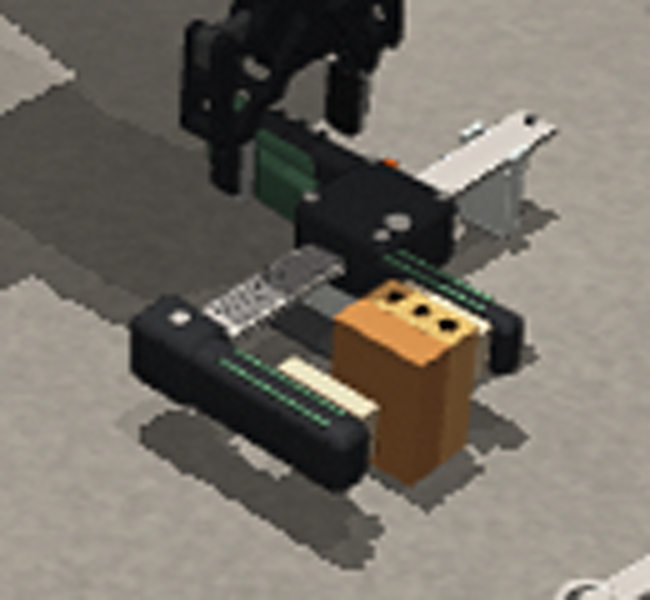

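```bash
cat > jaw.py <<'E'
from plant import r
from h import *
import sys
p=r.camera_params("top")
x0,y0,a=0.55207,0.02509,np.radians(8.15)
R=np.array([[np.cos(a),-np.sin(a)],[np.sin(a),np.cos(a)]])
P=lambda X: proj(p,[*(R@np.array(X[:2])/1000+[x0,y0]),X[2]/1000])
D=(P((40,-80,55))-P((40,-120,55)))/40 # px per mm of jaw
def g(im):
    im=cv2.cvtColor(im,cv2.COLOR_BGR2GRAY) if im.ndim==3 else im
    return im.astype(np.float32)
t0=g(cv2.imread("pics/top0.png"))
# template region: moving jaw only
poly=np.array([P((-14,-112.7,60)),P((52,-112.7,60)),P((52,-104.7,60))if 0 else P((52,-112.7,60)),P((112,-114,60)),P((112,-148,60)),P((-14,-148,60))])
mask=np.zeros_like(t0);cv2.fillPoly(mask,[np.round(poly).astype(np.int32)],1)
ys,xs=np.nonzero(cv2.dilate(mask,np.ones((3,3))))
def meas(im,lo=-3,hi=48):
    i=g(im);A=t0[ys,xs];A=(A-A.mean())/A.std();best=[]
    ds=np.arange(lo,hi,.1)
    for d in ds:
        m=cv2.remap(i,(xs+D[0]*d).astype(np.float32)[None],(ys+D[1]*d).astype(np.float32)[None],cv2.INTER_CUBIC)[0]
        best.append((((m-m.mean())/(m.std()+1e-6))*A).mean())
    k=int(np.argmax(best));return ds[k],best[k]
if __name__=="__main__":
    im=r.camera("top")[:,:,::-1].copy();cv2.imwrite(f"pics/{sys.argv[1]}.png",im)
    print("jaw shift mm from start",meas(im),"px/mm",D)
E
python3 look.py; python3 jaw.py tj1
```

```text
11.3 [0.46790056 0.04886338 0.02090615] clamp xy [-79.9  35.5] F clamp [-1.83 -8.17] 1.0934445803419797 0.07837230080932546 8.244366291060055
jaw shift mm from start (np.float64(4.9000000000000075), np.float32(0.98215693)) px/mm [-0.4231105   0.05613388]
```

drive_tool:
  plan:
    - [1, -10, 0, 0]
    - [3, -20, 0, 0]
    - [4, -30, 0, 0]
    - [5, -34, 0, 0]
    - [5, -34, 0, 0]

```text
time: 11.77
tcp_pos: [0.473, 0.014, 0.0209]
ee_rot: [0.997, 0.071, 0.0, 0.0]
force: [0.7, 0.2, 0.3]
opening: 0.0779
```

```bash
python3 look.py; python3 jaw.py tj2
```

```text
11.7667 [0.4729527  0.01404676 0.02089502] clamp xy [-79.9   0.3] F clamp [0.68 0.13] 0.30477988191419897 0.0779170535363997 8.159125607242077
jaw shift mm from start (np.float64(4.9000000000000075), np.float32(0.9679294)) px/mm [-0.4231105   0.05613388]
```

drive_tool:
  plan:
    - [-1, 7, 0, 0]
    - [-2, 13, 0, 0]
    - [-3, 19, 0, 0]
    - [-3, 25, 0, 0]
    - [-4, 30, 0, 0]
    - [-5, 35, 0, 0]
    - [-5, 35, 0, 0]

```text
time: 12.4
tcp_pos: [0.4668, 0.0496, 0.0205]
ee_rot: [0.997, 0.071, -0.001, 0.002]
force: [-0.2, -7.8, -1.6]
opening: 0.0782
```

```bash
python3 look.py; python3 jaw.py tj3
```

```text
12.4 [0.46681577 0.04955831 0.02053892] clamp xy [-80.9  36.3] F clamp [-1.28 -7.71] -1.5822882880462474 0.07822645694893941 8.192626417544712
jaw shift mm from start (np.float64(11.200000000000014), np.float32(0.96609986)) px/mm [-0.4231105   0.05613388]
```

drive_tool:
  plan:
    - [1, -10, 0, 0]
    - [3, -20, 0, 0]
    - [4, -29, 0, 0]
    - [5, -33, 0, 0]
    - [5, -33, 0, 0]

```text
time: 12.87
tcp_pos: [0.4719, 0.0158, 0.0205]
ee_rot: [0.997, 0.071, -0.001, 0.001]
force: [-0.1, 0.1, -0.5]
opening: 0.0781
```

```bash
python3 look.py; python3 jaw.py tj4
```

```text
12.8667 [0.47187341 0.01579592 0.02053076] clamp xy [-80.7   2.2] F clamp [-0.11  0.1 ] -0.4877173349346957 0.07814002818897962 8.124354291270501
jaw shift mm from start (np.float64(11.200000000000014), np.float32(0.9372206)) px/mm [-0.4231105   0.05613388]
```

drive_tool:
  plan:
    - [-1, 8, 0, 0]
    - [-2, 15, 0, 0]
    - [-3, 22, 0, 0]
    - [-4, 28, 0, 0]
    - [-5, 34, 0, 0]
    - [-5, 34, 0, 0]
    - [-4, 25, 0, 0]
    - [-2, 14, 0, 0]
    - [0, 1, 0, 0]
    - [0, 0, 0, 0]

```text
time: 13.75
tcp_pos: [0.4723, 0.0156, 0.0206]
ee_rot: [0.997, 0.071, -0.0, 0.001]
force: [-0.7, 0.3, 0.2]
opening: 0.0782
```

```bash
python3 look.py; python3 jaw.py tj5
```

```text
13.75 [0.4722568  0.01564462 0.02060337] clamp xy [-80.3   2. ] F clamp [-0.67  0.45] 0.18112886664038547 0.0782481843897138 8.119771760551616
jaw shift mm from start (np.float64(17.30000000000002), np.float32(0.8950221)) px/mm [-0.4231105   0.05613388]
```

drive_tool:
  plan:
    - [-1, 8, 0, 0]
    - [-2, 15, 0, 0]
    - [-3, 22, 0, 0]
    - [-4, 28, 0, 0]
    - [-5, 34, 0, 0]
    - [-5, 34, 0, 0]
    - [-4, 25, 0, 0]
    - [-2, 14, 0, 0]
    - [0, 1, 0, 0]
    - [0, 0, 0, 0]

```text
time: 14.63
tcp_pos: [0.4726, 0.0158, 0.0207]
ee_rot: [0.998, 0.071, -0.0, 0.001]
force: [0.1, -0.4, -0.0]
opening: 0.0781
```

```bash
python3 look.py; python3 jaw.py tj6
python3 - <<'E'
import cv2
im=cv2.imread("pics/tj6.png");cv2.imwrite("pics/tj6c.png",cv2.resize(im[165:285,220:360],None,fx=5,fy=5,interpolation=cv2.INTER_CUBIC))
E
```

```text
14.6333 [0.47259416 0.01580864 0.0206992 ] clamp xy [-80.    2.1] F clamp [ 0.03 -0.38] -0.004745799461910623 0.0781267145875911 8.089263736544643
jaw shift mm from start (np.float64(23.400000000000023), np.float32(0.89371055)) px/mm [-0.4231105   0.05613388]
```

View pics/tj6c.png

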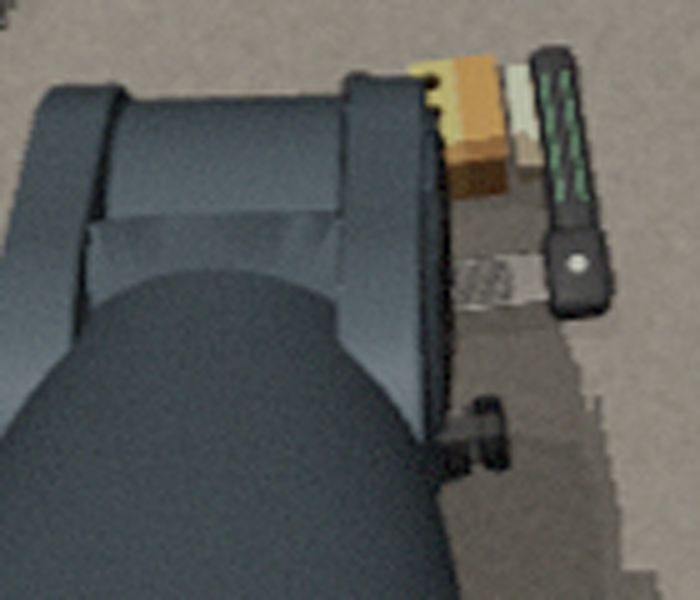

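drive_tool:
  plan:
    - [-1, 6, 0, 0]
    - [-2, 11, 0, 0]
    - [-2, 16, 0, 0]
    - [-3, 20, 0, 0]
    - [-4, 24, 0, 0]
    - [-4, 28, 0, 0]
    - [-5, 31, 0, 0]
    - [-5, 34, 0, 0]
    - [-5, 34, 0, 0]

```text
time: 15.43
tcp_pos: [0.4665, 0.0497, 0.0204]
ee_rot: [0.998, 0.07, -0.001, 0.002]
force: [-0.4, -11.3, 0.2]
opening: 0.0779
```

```bash
python3 look.py; python3 jaw.py tj7
python3 - <<'E'
from plant import r
import cv2
im=r.camera("scene"); cv2.imwrite(f"pics/s11.png",cv2.resize(im[190:310,280:410,::-1],None,fx=5,fy=5,interpolation=cv2.INTER_CUBIC))
E
```

```text
15.4333 [0.46654918 0.0497342  0.02035858] clamp xy [-81.2  36.5] F clamp [ -1.97 -11.12] 0.18869898060016066 0.07785091940750531 8.047218842287098
jaw shift mm from start (np.float64(29.10000000000003), np.float32(0.93129164)) px/mm [-0.4231105   0.05613388]
```

View pics/s11.png

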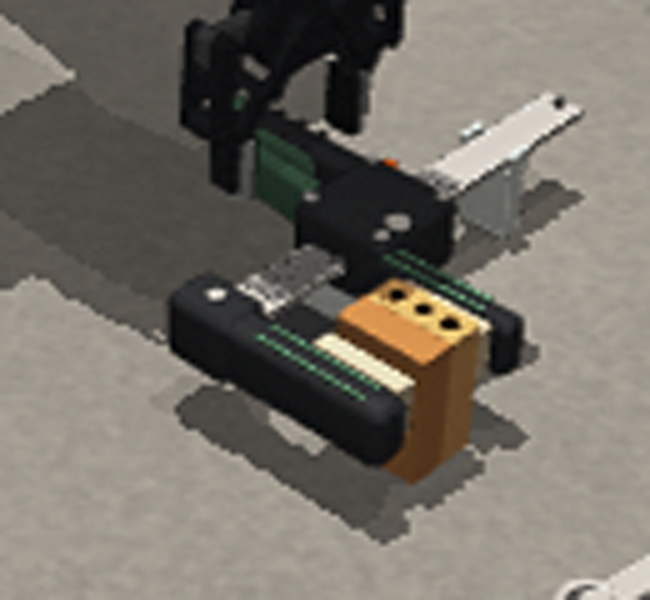

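Run:
```python
import cv2
im=cv2.imread("pics/tj7.png");cv2.imwrite("pics/tj7c.png",cv2.resize(im[170:250,275:355],None,fx=7,fy=7,interpolation=cv2.INTER_CUBIC))
```

```text
(no output)
```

View pics/tj7c.png

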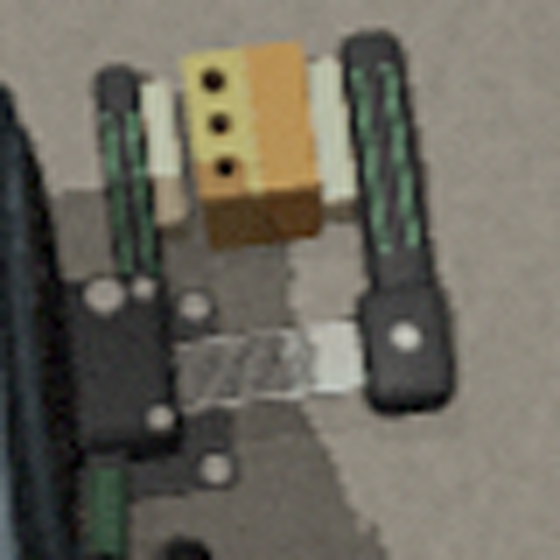

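drive_tool:
  plan:
    - [1, -10, 0, 0]
    - [3, -20, 0, 0]
    - [4, -29, 0, 0]
    - [5, -34, 0, 0]
    - [5, -34, 0, 0]

```text
time: 15.95
tcp_pos: [0.4717, 0.0151, 0.0204]
ee_rot: [0.998, 0.07, -0.001, 0.002]
force: [0.1, 0.6, -0.2]
opening: 0.0782
```

```bash
python3 look.py; python3 jaw.py tj8
```

```text
15.95 [0.47166514 0.01512326 0.02039771] clamp xy [-81.    1.5] F clamp [0.15 0.59] -0.22708282859625076 0.07821508110926692 7.984471197607164
jaw shift mm from start (np.float64(29.20000000000003), np.float32(0.8570192)) px/mm [-0.4231105   0.05613388]
```

drive_tool:
  plan:
    - [-1, 6, 0, 0]
    - [-2, 12, 0, 0]
    - [-3, 18, 0, 0]
    - [-3, 22, 0, 0]
    - [-4, 25, 0, 0]
    - [-4, 27, 0, 0]
    - [-4, 27, 0, 0]

```text
time: 16.58
tcp_pos: [0.4661, 0.0426, 0.02]
ee_rot: [0.998, 0.07, -0.002, 0.002]
force: [-2.5, -8.7, -0.2]
opening: 0.0784
```

```bash
python3 look.py; python3 jaw.py tj9
```

```text
16.5833 [0.4661027  0.04262901 0.02004069] clamp xy [-82.6  29.5] F clamp [-3.7  -8.27] -0.24732801806500204 0.07842703971885258 8.000754633403195
jaw shift mm from start (np.float64(32.50000000000003), np.float32(0.9429602)) px/mm [-0.4231105   0.05613388]
```

Run:
```python
import cv2
im=cv2.imread("pics/tj9.png");cv2.imwrite("pics/tj9c.png",cv2.resize(im[170:250,275:355],None,fx=7,fy=7,interpolation=cv2.INTER_CUBIC))
```

```text
(no output)
```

View pics/tj9c.png

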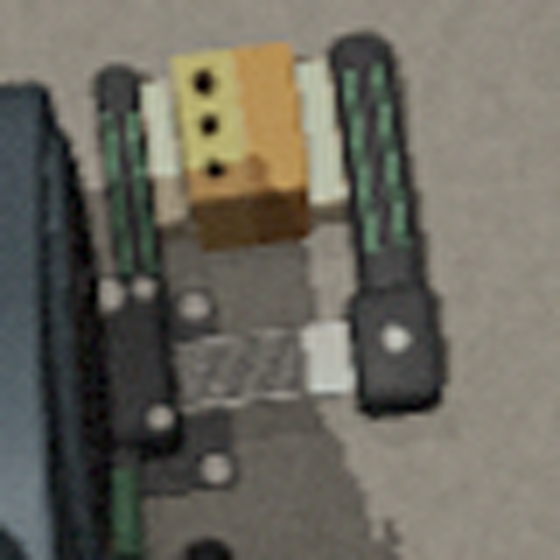

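```bash
cat > blk.py <<'E'
from jaw import *
def track(ref,im,box,lo=-3,hi=8):
    # shift (mm along D) of patch box(x0,y0,x1,y1) from ref to im
    A0=g(ref);i=g(im);yy,xx=np.mgrid[box[1]:box[3],box[0]:box[2]]
    A=A0[yy,xx];A=(A-A.mean())/A.std();ds=np.arange(lo,hi,.05);b=[]
    for d in ds:
        m=cv2.remap(i,(xx+D[0]*d).astype(np.float32),(yy+D[1]*d).astype(np.float32),cv2.INTER_CUBIC)
        b.append((((m-m.mean())/m.std())*A).mean())
    k=int(np.argmax(b));return round(ds[k],2),round(float(b[k]),3)
JB=(320,172,340,232); BB=(302,174,320,206)
if __name__=="__main__":
    ref=cv2.imread("pics/tj9.png")
    for n in sys.argv[1:]:
        im=cv2.imread(f"pics/{n}.png");print(n,"jaw",track(ref,im,JB),"block",track(ref,im,BB),"body",track(ref,im,(298,205,302,235)))
E
python3 blk.py tj7 tj8 tj9
```

```text
tj7 jaw (np.float64(-3.0), 0.956) block (np.float64(-3.0), 0.959) body (np.float64(0.05), 0.984)
tj8 jaw (np.float64(-3.0), 0.881) block (np.float64(-3.0), 0.79) body (np.float64(-1.7), -0.343)
tj9 jaw (np.float64(-0.0), 1.0) block (np.float64(-0.0), 1.0) body (np.float64(-0.0), 1.0)
```

drive_tool:
  plan:
    - [0, 1, 0, 0]
    - [0, 2, 0, 0]
    - [0, 3, 0, 0]
    - [0, 3, 0, 0]

```text
time: 16.97
tcp_pos: [0.4657, 0.0455, 0.02]
ee_rot: [0.998, 0.07, -0.002, 0.004]
force: [0.0, -7.2, 0.7]
opening: 0.0782
```

```bash
python3 look.py; python3 jaw.py tj10;python3 blk.py tj10
```

```text
16.9667 [0.46567956 0.04545298 0.01996361] clamp xy [-82.6  32.4] F clamp [-0.99 -7.1 ] 0.6643204876947539 0.07821048342728641 8.003547137509749
jaw shift mm from start (np.float64(33.400000000000034), np.float32(0.936725)) px/mm [-0.4231105   0.05613388]
tj10 jaw (np.float64(0.95), 0.965) block (np.float64(0.8), 0.981) body (np.float64(-0.25), 0.971)
```

drive_tool:
  plan:
    - [0, 1, 0, 0]
    - [0, 2, 0, 0]
    - [0, 2, 0, 0]
    - [0, 2, 0, 0]

```text
time: 17.35
tcp_pos: [0.4654, 0.0473, 0.0199]
ee_rot: [0.998, 0.07, -0.002, 0.005]
force: [0.6, -8.0, -0.5]
opening: 0.0782
```

```bash
python3 look.py; python3 jaw.py tj11;python3 blk.py tj11 tj7
```

```text
17.35 [0.46540992 0.04729566 0.01989282] clamp xy [-82.6  34.3] F clamp [-0.58 -7.99] -0.5325983141284144 0.07823038971470285 8.00877798568523
jaw shift mm from start (np.float64(34.30000000000003), np.float32(0.928545)) px/mm [-0.4231105   0.05613388]
tj11 jaw (np.float64(1.75), 0.972) block (np.float64(1.75), 0.974) body (np.float64(-0.0), 0.98)
tj7 jaw (np.float64(-3.0), 0.956) block (np.float64(-3.0), 0.959) body (np.float64(0.05), 0.984)
```

drive_tool:
  plan:
    - [0, 1, 0, 0]
    - [0, 2, 0, 0]
    - [0, 2, 0, 0]
    - [0, 2, 0, 0]

```text
time: 17.73
tcp_pos: [0.4652, 0.049, 0.0198]
ee_rot: [0.998, 0.07, -0.003, 0.006]
force: [0.6, -8.6, -1.7]
opening: 0.0784
```

```bash
python3 look.py; python3 jaw.py tj12;python3 blk.py tj12;python3 - <<'E'
import cv2
im=cv2.imread("pics/tj12.png");cv2.imwrite("pics/tj12c.png",cv2.resize(im[170:250,275:355],None,fx=7,fy=7,interpolation=cv2.INTER_CUBIC))
from plant import r
im=r.camera("scene"); cv2.imwrite(f"pics/s12.png",cv2.resize(im[200:300,300:400,::-1],None,fx=6,fy=6,interpolation=cv2.INTER_CUBIC))
E
```

```text
17.7333 [0.46522305 0.04904294 0.01983142] clamp xy [-82.6  36. ] F clamp [-0.57 -8.57] -1.6954655569334438 0.07841315065346255 8.008522984583637
jaw shift mm from start (np.float64(34.70000000000003), np.float32(0.9398437)) px/mm [-0.4231105   0.05613388]
tj12 jaw (np.float64(2.15), 0.983) block (np.float64(1.9), 0.972) body (np.float64(-0.0), 0.979)
```

View pics/tj12c.png

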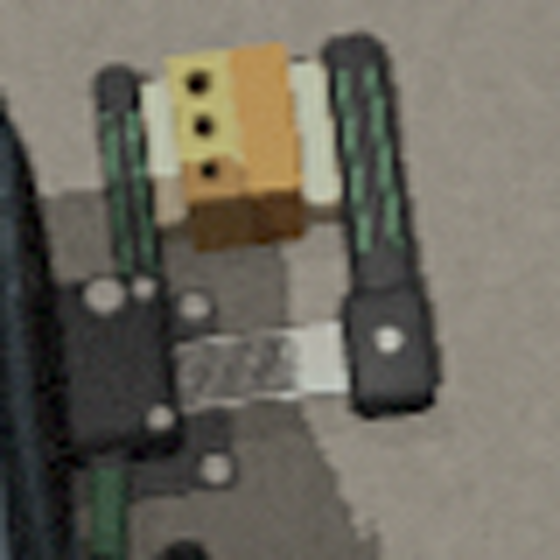

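View pics/s12.png

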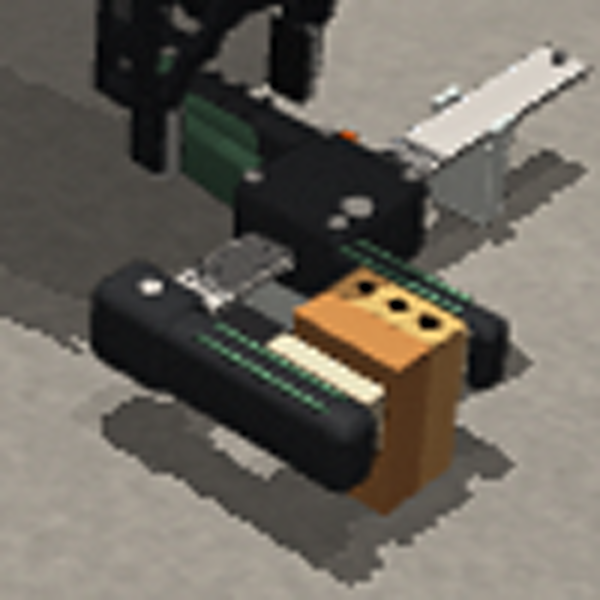

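drive_tool:
  plan:
    - [0, 1, 0, 0]
    - [0, 2, 0, 0]
    - [0, 2, 0, 0]

```text
time: 18.08
tcp_pos: [0.4652, 0.0495, 0.0197]
ee_rot: [0.998, 0.069, -0.003, 0.009]
force: [2.2, -16.3, -1.2]
opening: 0.0782
```

```bash
python3 look.py; python3 jaw.py tj13;python3 blk.py tj13
```

```text
18.0833 [0.465216   0.04953404 0.01969618] clamp xy [-82.5  36.5] F clamp [ -0.18 -16.45] -1.1879321777289014 0.07821648452937856 7.954072286524894
jaw shift mm from start (np.float64(34.70000000000003), np.float32(0.9418522)) px/mm [-0.4231105   0.05613388]
tj13 jaw (np.float64(2.2), 0.983) block (np.float64(1.9), 0.967) body (np.float64(0.05), 0.977)
```

drive_tool:
  plan:
    - [1, -10, 0, 0]
    - [3, -20, 0, 0]
    - [4, -29, 0, 0]
    - [5, -34, 0, 0]
    - [5, -34, 0, 0]

```text
time: 18.55
tcp_pos: [0.4702, 0.0153, 0.0197]
ee_rot: [0.998, 0.069, -0.003, 0.008]
force: [-0.4, -1.0, -0.4]
opening: 0.0777
```

```bash
python3 look.py; python3 jaw.py tj14;python3 blk.py tj14;python3 - <<'E'
import cv2
im=cv2.imread("pics/tj14.png");cv2.imwrite("pics/tj14c.png",cv2.resize(im[170:250,275:355],None,fx=7,fy=7,interpolation=cv2.INTER_CUBIC))
E
```

```text
18.55 [0.47017882 0.01525909 0.01970252] clamp xy [-82.5   1.9] F clamp [-0.58 -0.9 ] -0.4185119916227201 0.07768652791242103 7.912321966740013
jaw shift mm from start (np.float64(34.60000000000004), np.float32(0.8628601)) px/mm [-0.4231105   0.05613388]
tj14 jaw (np.float64(2.2), 0.906) block (np.float64(1.0), 0.817) body (np.float64(-3.0), 0.005)
```

View pics/tj14c.png

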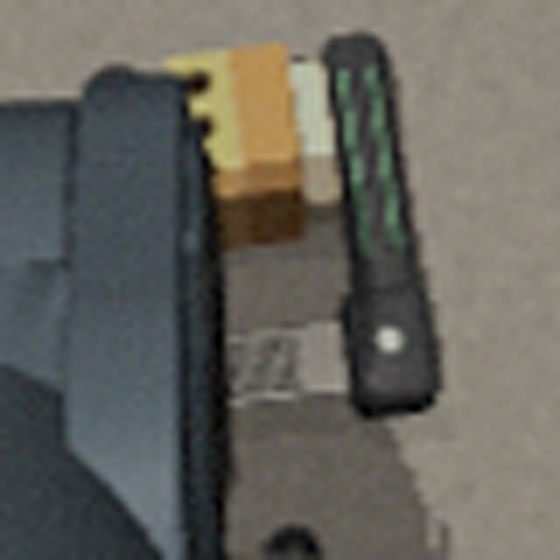

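drive_tool:
  plan:
    - [-1, 6, 0, 0]
    - [-2, 12, 0, 0]
    - [-2, 15, 0, 0]
    - [-2, 17, 0, 0]
    - [-3, 19, 0, 0]
    - [-3, 20, 0, 0]
    - [-3, 20, 0, 0]

```text
time: 19.18
tcp_pos: [0.466, 0.0355, 0.0194]
ee_rot: [0.998, 0.069, -0.004, 0.009]
force: [-1.0, -7.3, 0.1]
opening: 0.0779
```

```bash
python3 look.py; python3 jaw.py tj15;python3 blk.py tj15
```

```text
19.1833 [0.46601211 0.03546647 0.01940595] clamp xy [-83.7  22.5] F clamp [-2.02 -7.1 ] 0.07900127380389907 0.07793622237430639 7.928495729823745
jaw shift mm from start (np.float64(35.20000000000003), np.float32(0.89157337)) px/mm [-0.4231105   0.05613388]
tj15 jaw (np.float64(2.8), 0.927) block (np.float64(1.9), 0.977) body (np.float64(-0.0), 0.983)
```

drive_tool:
  plan:
    - [0, 1, 0, 0]
    - [0, 2, 0, 0]
    - [0, 2, 0, 0]
    - [0, 2, 0, 0]

```text
time: 19.57
tcp_pos: [0.4656, 0.037, 0.0193]
ee_rot: [0.998, 0.069, -0.004, 0.01]
force: [-0.5, -10.0, 0.8]
opening: 0.0782
```

```bash
python3 look.py; python3 jaw.py tj16; python3 jaw.py tj16b;python3 blk.py tj16 tj16b
```

```text
19.5667 [0.46563218 0.03700584 0.01929626] clamp xy [-83.9  24. ] F clamp [-1.88 -9.85] 0.7651519935022211 0.078243602167278 7.930308224221062
jaw shift mm from start (np.float64(35.500000000000036), np.float32(0.87997204)) px/mm [-0.4231105   0.05613388]
jaw shift mm from start (np.float64(35.500000000000036), np.float32(0.8804639)) px/mm [-0.4231105   0.05613388]
tj16 jaw (np.float64(3.15), 0.926) block (np.float64(1.85), 0.982) body (np.float64(-0.15), 0.971)
tj16b jaw (np.float64(3.25), 0.926) block (np.float64(1.85), 0.981) body (np.float64(-0.15), 0.967)
```

```bash
cat > teeth.py <<'E'
from plant import r
from h import *
from scipy.spatial.transform import Rotation as Ro
import sys
s=r.observe();p=r.camera_params("wrist")
def T(pos,q):
    M=np.eye(4);M[:3,:3]=Ro.from_quat(q).as_matrix();M[:3,3]=pos;return M
X=p["world_to_cam"]@T(s["tcp_pos"],s["ee_rot"])  # tool->cam
np.save("X.npy",X)
im=r.camera("wrist")[:,:,::-1].copy();cv2.imwrite(f"pics/{sys.argv[1]}.png",im)
np.savez(f"pics/{sys.argv[1]}.npz",W=p["world_to_cam"],t=s["tcp_pos"],q=s["ee_rot"])
print(s["tcp_pos"],s["ee_rot"])
E
python3 teeth.py w16
```

```text
[0.46565827 0.03695389 0.01933142] [ 0.99754907  0.06908139 -0.0037724   0.01045831]
```

View pics/w16.png

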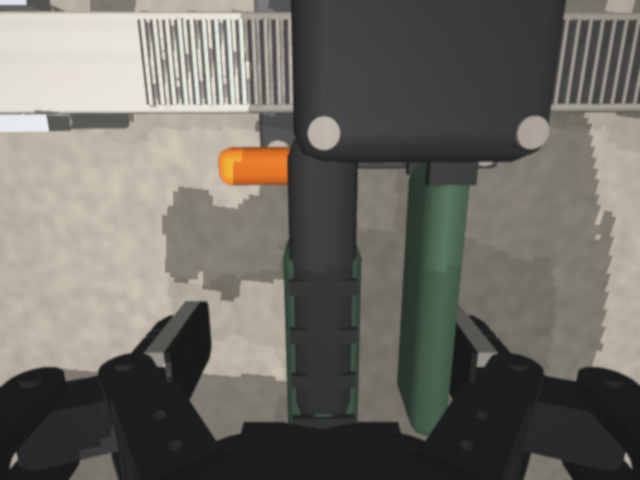

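View pics/w10.png

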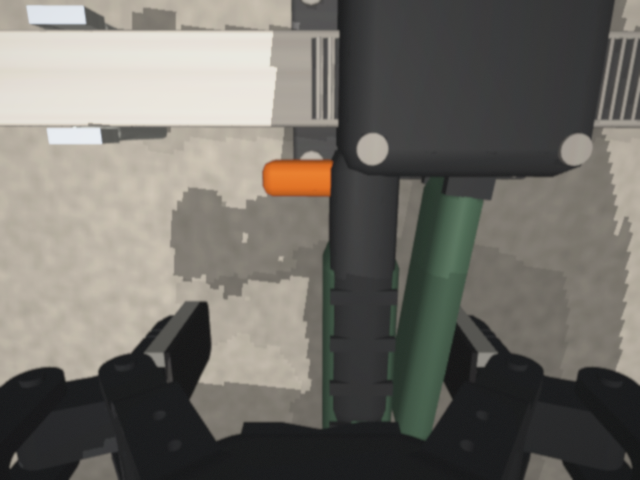

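Run:
```python
from plant import r
from h import *
from scipy.spatial.transform import Rotation as Ro
X=np.load("X.npy");p=r.camera_params("wrist")
a=np.radians(8.15);R=np.array([[np.cos(a),-np.sin(a)],[np.sin(a),np.cos(a)]])
def cam(pos,q):
    M=np.eye(4);M[:3,:3]=Ro.from_quat(q).as_matrix();M[:3,3]=pos;d=dict(p);d["world_to_cam"]=X@np.linalg.inv(M);return d
c10=cam([0.46788638,0.04896357,0.02089823],[.99744,.0719,0.0,.001])
d=np.load("pics/w16.npz");c16=cam(d["t"],d["q"])
for n,c,sc in (("w10",c10,[(372,149),(576,149)]),("w16",c16,[(323.5,133),(532.5,133)])):
    im=cv2.cvtColor(cv2.imread(f"pics/{n}.png"),cv2.COLOR_BGR2GRAY)
    row=im[85:100].mean(0) if n=="w10" else im[70:85].mean(0)
    v=92 if n=="w10" else 77
    rng=range(295,342) if n=="w10" else range(128,292)
    C=lambda u,v,z: R.T@(atz(c,u,v,z)[:2]-[.55207,.02509])*1000
    print(n,"screws",[np.round(C(*q,.071),2) for q in sc])
    print([(u,int(row[u])) for u in rng][:60])
    for u in ((308,312,316) if n=="w10" else (136,140,144)): print(u,C(u,v,.049))
```

```text
w10 screws [array([-16.99,  24.9 ]), array([-16.9 , -20.41])]
[(295, 164), (296, 164), (297, 164), (298, 164), (299, 164), (300, 164), (301, 164), (302, 164), (303, 164), (304, 164), (305, 164), (306, 164), (307, 164), (308, 164), (309, 163), (310, 155), (311, 133), (312, 98), (313, 78), (314, 80), (315, 103), (316, 140), (317, 169), (318, 172), (319, 159), (320, 151), (321, 151), (322, 139), (323, 103), (324, 77), (325, 73), (326, 84), (327, 122), (328, 163), (329, 178), (330, 167), (331, 149), (332, 149), (333, 144), (334, 115), (335, 84), (336, 74), (337, 69), (338, 56), (339, 41), (340, 33), (341, 33)]
308 [-3.22050857 39.61304091]
312 [-3.21811516 38.55433479]
316 [-3.21572166 37.49558843]
w16 screws [array([-17.02,  24.7 ]), array([-17.19, -20.6 ])]
[(128, 228), (129, 228), (130, 228), (131, 228), (132, 228), (133, 229), (134, 228), (135, 228), (136, 228), (137, 229), (138, 229), (139, 229), (140, 229), (141, 227), (142, 218), (143, 186), (144, 143), (145, 138), (146, 178), (147, 214), (148, 223), (149, 204), (150, 164), (151, 146), (152, 172), (153, 199), (154, 196), (155, 160), (156, 124), (157, 130), (158, 178), (159, 217), (160, 224), (161, 204), (162, 160), (163, 131), (164, 145), (165, 179), (166, 193), (167, 166), (168, 130), (169, 139), (170, 185), (171, 220), (172, 225), (173, 205), (174, 166), (175, 156), (176, 184), (177, 201), (178, 185), (179, 147), (180, 120), (181, 139), (182, 189), (183, 223), (184, 226), (185, 203), (186, 159), (187, 147)]
136 [-3.35431665 71.88580645]
140 [-3.35556814 70.87436156]
144 [-3.3568201  69.86254384]
```

Run:
```python
from plant import r
from h import *
from scipy.spatial.transform import Rotation as Ro
X=np.load("X.npy");p=r.camera_params("wrist")
a=np.radians(8.15);R=np.array([[np.cos(a),-np.sin(a)],[np.sin(a),np.cos(a)]])
def cam(pos,q):
    M=np.eye(4);M[:3,:3]=Ro.from_quat(q).as_matrix();M[:3,3]=pos;d=dict(p);d["world_to_cam"]=X@np.linalg.inv(M);return d
c10=cam([0.46788638,0.04896357,0.02089823],[.99744,.0719,0.0,.001])
d=np.load("pics/w16.npz");c16=cam(d["t"],d["q"])
for n,c,segs,v,off in (("w10",c10,[(305,338),(610,639)],80,(24.9-20.41)/2),("w16",c16,[(250,291),(566,639)],60,(24.7-20.6)/2)):
    im=cv2.cvtColor(cv2.imread(f"pics/{n}.png"),cv2.COLOR_BGR2GRAY); row=im[v-4:v+5].mean(0)
    for lo,hi in segs:
        o=[]
        for u in range(lo,hi):
            if row[u]<row[u-1] and row[u]<=row[u+1] and row[max(u-7,0):u+8].max()-row[u]>20:
                den=row[u-1]-2*row[u]+row[u+1]; uu=u+.5*(row[u-1]-row[u+1])/den
                y=(R.T@(atz(c,uu,v,.049)[:2]-[.55207,.02509])*1000)[1]-off; o.append((round(uu,1),round(y,2),round(y%3,2)))
        print(n,o)
```

```text
w10 [(np.float64(313.4), np.float64(35.94), np.float64(2.94)), (np.float64(324.8), np.float64(32.94), np.float64(2.94))]
w10 [(np.float64(610.3), np.float64(-42.19), np.float64(2.81)), (np.float64(622.1), np.float64(-45.32), np.float64(2.68)), (np.float64(633.3), np.float64(-48.26), np.float64(2.74))]
w16 [(np.float64(250.5), np.float64(40.53), np.float64(1.53)), (np.float64(257.0), np.float64(38.9), np.float64(2.9)), (np.float64(262.2), np.float64(37.58), np.float64(1.58)), (np.float64(268.8), np.float64(35.89), np.float64(2.89)), (np.float64(274.1), np.float64(34.56), np.float64(1.56)), (np.float64(280.8), np.float64(32.85), np.float64(2.85)), (np.float64(285.9), np.float64(31.58), np.float64(1.58))]
w16 [(np.float64(566.5), np.float64(-40.55), np.float64(1.45)), (np.float64(567.6), np.float64(-40.84), np.float64(1.16)), (np.float64(577.5), np.float64(-43.41), np.float64(1.59)), (np.float64(590.6), np.float64(-46.84), np.float64(1.16)), (np.float64(601.2), np.float64(-49.6), np.float64(1.4)), (np.float64(613.9), np.float64(-52.92), np.float64(1.08)), (np.float64(624.3), np.float64(-55.64), np.float64(1.36)), (np.float64(637.2), np.float64(-59.01), np.float64(0.99))]
```

drive_tool:
  plan:
    - [0, 1.5, 0, 0]
    - [0, 1.5, 0, 0]
    - [0, 1.5, 0, 0]
    - [0, 1.5, 0, 0]
    - [0, 1.5, 0, 0]
    - [0, 1.5, 0, 0]

```text
time: 20.22
tcp_pos: [0.4655, 0.038, 0.0192]
ee_rot: [0.998, 0.069, -0.004, 0.012]
force: [1.3, -9.3, -1.0]
opening: 0.0783
```

```bash
python3 look.py; python3 jaw.py tj17; python3 teeth.py w17; python3 blk.py tj17; python3 look.py
python3 - <<'E'
from plant import r
from h import *
p=r.camera_params("wrist");a=np.radians(8.15);R=np.array([[np.cos(a),-np.sin(a)],[np.sin(a),np.cos(a)]])
im=cv2.cvtColor(cv2.imread("pics/w17.png"),cv2.COLOR_BGR2GRAY);v=60;row=im[v-4:v+5].mean(0);o=[]
for u in range(245,293):
    if row[u]<row[u-1] and row[u]<=row[u+1]:
        y=(R.T@(atz(p,u+.5*(row[u-1]-row[u+1])/(row[u-1]-2*row[u]+row[u+1]),v,.049)[:2]-[.55207,.02509])*1000)[1]-2.05;o.append(round(y%3,2))
print(o)
im=r.camera("scene"); cv2.imwrite(f"pics/s17.png",cv2.resize(im[200:300,300:400,::-1],None,fx=6,fy=6,interpolation=cv2.INTER_CUBIC))
E
```

```text
20.2167 [0.46549406 0.03795971 0.01923489] clamp xy [-83.9  25. ] F clamp [-0.08 -9.41] -1.0208864210918136 0.07833546451158259 7.91267180095533
jaw shift mm from start (np.float64(35.80000000000003), np.float32(0.8825143)) px/mm [-0.4231105   0.05613388]
[0.46550467 0.03797126 0.01924974] [ 0.99754047  0.06898904 -0.00386742  0.0117718 ]
tj17 jaw (np.float64(3.45), 0.936) block (np.float64(1.85), 0.986) body (np.float64(-0.15), 0.969)
20.3167 [0.4654752  0.03797588 0.01921858] clamp xy [-83.9  25. ] F clamp [-0.29 -9.6 ] -1.2176556521023276 0.07821027670316387 7.912738666580398
[np.float64(0.02), np.float64(1.82), np.float64(0.14), np.float64(1.83), np.float64(0.16), np.float64(1.79), np.float64(0.06), np.float64(1.81)]
```

View pics/s17.png

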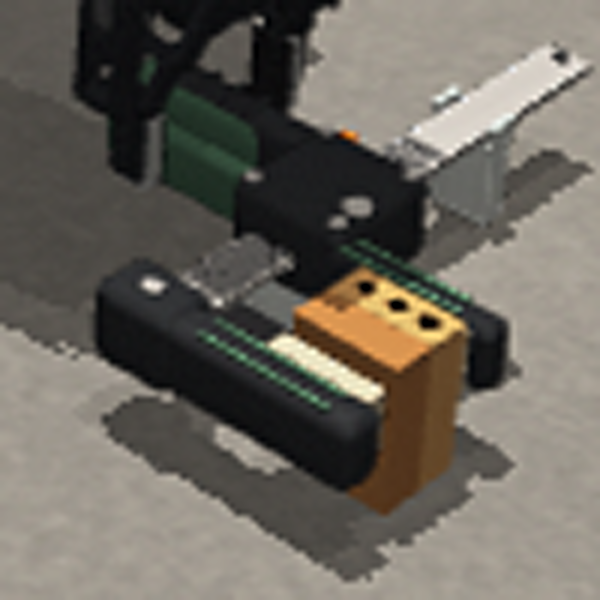

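```bash
python3 look.py
python3 - <<'E'
from plant import r
print(r.close_job()); s=r.observe(); print(s["time"],s["tcp_pos"],s["force"])
E
```

```text
20.3667 [0.46550116 0.03797219 0.01923788] clamp xy [-83.9  25. ] F clamp [-1.85 -8.76] -0.639895408846747 0.07805339717823155 7.909733487960771
the job is handed in; nothing more can be done
None
the job is handed in; nothing more can be done
```

The block is nipped between both pads with the trigger held squeezed, and I handed the job in at about 20.4 s. The hand-in reports no verdict, so I can't say whether it passed.

- **Placing:** I picked the block nearest the base (0.62 m away), gripped it by its narrow sides, stood it between the pads and let go. The wrist picture afterwards showed it upright, square to the pads, with a gap on each side.
- **Closing:** I set the open fingers around the handle and trigger and pumped by moving the arm. Six full strokes each closed about 5 to 6 mm by the top camera, and I then held a seventh part-way. The bar and moving jaw were only ever moved through the trigger.
- **Last checks:**
  - The bar teeth put the jaw about 1.9 mm past the last tooth, which is about where the block met the fixed pad.
  - The block did not move during the last stroke.
  - The push on the trigger held steady at about 9 to 9.5 N and the arm was still.

The checks disagree somewhat on how far the soft pad is squashed. The top camera gives about 1.6 mm, the bar teeth about 1.9 mm and the trigger travel about 2.2 mm. All three are inside the 1 to 3 mm asked for. I did not measure the pad forces directly.

At one full stroke the trigger reached its end stop and I briefly pushed it with about 16 N, before the soft pad was noticeably loaded. I did not re-measure the other bench items at the end, but the arm touched none of them as far as the pictures show.

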